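Park the glue pens in the roll-top cabinet and lock it for transport

ROBOT

A 6-joint arm with a two-finger parallel gripper is mounted at the origin on the work surface. World frame = base frame: x ahead of the robot, y to its left, z up, the work surface at z = 0. Lengths are in mm, angles in degrees, forces in N, time in s.
With the tool pointing down it reaches from about 300 to 850 mm from the base axis. Payload 4.2 kg.
Tool frame: the origin (TCP) lies at the very end of the fingers, on their centre line; the grasp point (between the pads) lies 19 mm behind it (hold_point_z is the z of the grasp point in the tool frame, in mm); z points along the fingers, y is the direction in which the jaws open and shut (so a half turn about z gives the same grasp; the last joint's range is limited). The gripper opens to 91 mm and grips with 3 to 60 N. Pads are 32 mm wide; open, the fingers measure 118 mm over their backs; the gripper's body (76 mm by 178 mm) begins 60 mm behind the grasp point.
Start: joints at [-75.401, 18.312, 89.639, -0, 72.044, -1.146], TCP at [156.032, -553.441, 213.976] pointing down, gripper open.
Joint ranges: [-177.97, 177.97], [-48.28, 115.42], [12.27, 149.76], [-77.06, 257.06], [2.81, 150.46], [-146.56, 146.56]. Speed limits (degrees/s): [147.25, 147.25, 180, 180, 180, 180].

INTERFACE

Orientations are given as [roll, pitch, yaw] about the fixed x, y, z axes, in that order (R = Rz(yaw) Ry(pitch) Rx(roll)).
In Python, from workcell import state, grab_frame, job_done, hold_point_z gives the robot as it stands. The module is installed in compiled form; this text tells all that it offers.
- The arm moves only by the shell command python3 -m creep 'ROWS' [FORCE]. ROWS is JSON, a list of rows, each a list of 7 numbers: the closure, from 0 (fully open) to 1 (shut), then the shift along the tool's x, y, z in mm, then the turn, a rotation vector about the tool's x, y, z in degrees. A call has 1 to 5 rows; each row shifts and turns the commanded pose from where the row before left it, along the tool's axes as they then stand; what a row does not reach is not made up. A row lasts 1/8 s, in which the tool goes at most 62.5 mm and 10.7 degrees, less where a joint would pass 70% of its speed; a pose out of reach is approached as far as the arm can. A call is refused whole if a number of a shift passes 62.5 or a number of a turn 10.7, either way. A call with a gripper value outside its range is refused whole. The fingers move at their own pace and stop on an object; FORCE is the grip in N (left out, the last holds). Time passes only in rows, so rows that do not move let the fingers close. It gives the time, the measured TCP pose, the force and the opening at its end, in the units of the state.
- state(): the state, without advancing time (a new reading comes with each control period).
- grab_frame(name): name is "scene" or "top" or "wrist"; returns a dict with "frame" (400x640x3 uint8, red, green, blue), "fx", "fy", "cx", "cy" (pixels), "view" (4x4, takes a point from world to camera coordinates). Camera axes: x right, y down, z forward; pixel columns grow to the right and rows downward; lengths in mm; the calibration is good to about 2 mm. A picture is of the moment at which its call begins. There is no depth.
- job_done(): hands the job in, once; it reports no verdict.
The state is a dict: "time_s": time; "qpos": joint angles; "qvel": joint speeds; "effort": joint torques, N m; "ee_pos": TCP position; "ee_rot": TCP orientation; "force": force on the tool from outside, world axes, zero at the start; "torque": the same for the moment, N m; "gripper_width": finger opening in mm.
Only numpy, scipy, OpenCV 4.12 (cv2) and the standard library are available. Lean on these libraries where they do the work, as an engineer would, in place of code of your own. Each camera call takes 0.05 s, during which the arm holds its last target.

TASK

The craft lesson is over: slide the yellow transport lock of the roll-top cabinet all the way to its free (green) end stop, roll the slatted shutter up until it stays open by itself, and lay every glue pen that is on the table flat on the cabinet's floor, none on top of another. Then roll the shutter fully down again and slide the lock all the way home to its locked (red) end stop. Leave the other craft things where they are.

Things in the scene. Friction and masses are not known exactly. Their poses are not given: they have to be found in the camera images.
- cabinet: roll-top cabinet, 405 x 484 mm, 196 mm high, fixed; front (-x) towards the robot. Origin at table height under the shutter's axis; x points to its back, y to the left seen from the robot. Base board 12 mm thick, from x -240 to +165 mm. Wooden half-round side cheeks, 10 mm thick (inner faces at y +-227 mm) reach z 190 mm at x 0 and end at x +-160 mm; a clear fixed cover closes the back.
- cabinet_floor (a point): centre of the grey storage floor, 12 mm above the table, x and y as the cabinet's origin, same axes. The floor spans x -137 to +137 mm between two strips 10 mm high, and y -227 to +227 mm. When the shutter is fully up, the front half (x below +20 mm) is open from above and the shutter stands over the back half.
- shutter (a joint): angle of the curved slatted shutter, rad: 0 down, 1.75 fully up (stop). It turns about an axis along the cabinet's y, 30 mm above the cabinet's origin; shell radius 146 to 154 mm. Its weight draws it shut below about 0.7 and makes it run open beyond about 0.9; it takes 3 to 5 N at the knob. With the lock home, the bolt stops it within about 0.06 rad.
- shutter_knob (a point): centre of the red pull knob mid-way along the shutter's lower edge: a disc 30 mm across, 24 mm wide, flat faces to the cabinet's +-y, on a stem 198 mm from the shutter's axis. Down, it is 196 mm in front of the axis and 58 mm above the table; it moves on an arc from 8 (down) to 108 degrees (up) above level-front. Pinched on its flat faces it can turn between the fingers.
- lock (a joint): transport lock slide on the front sill, m: 0 locked (end stop, red patch; the bolt plate lies over the shutter's lug), 0.060 free (end stop, green patch). Starts at or within 10 mm of locked. It slides along the cabinet's y, + frees it, with about 2 N of friction, and stays where it is left.
- lock_grip (a point): point on the axis of the yellow lock grip, 18 mm below its top. The grip is 24 (cabinet x) x 26 mm (cabinet y) and stands free from 52 to 94 mm above the table, on a dark carriage. With the lock at 0 the point is at x -205, y +125, z 76 mm of the cabinet; it moves along the cabinet's y with the joint.
- pen1: cordless glue pen with a blue body, lying flat on the table; rounded box body 110 (its x) x 32 (y) x 30 mm (z), with a brass nozzle out to +75 mm and a white stub back to -65 mm along its x. Origin: the centre of the body box, 15 mm above what it lies on. 120 g more or less. May be absent.
- pen2: cordless glue pen with a black body, lying flat on the table; rounded box body 110 (its x) x 32 (y) x 30 mm (z), with a brass nozzle out to +75 mm and a white stub back to -65 mm along its x. Origin: the centre of the body box, 15 mm above what it lies on. 120 g more or less. May be absent.
- pen3: cordless glue pen with a green body, lying flat on the table; rounded box body 110 (its x) x 32 (y) x 30 mm (z), with a brass nozzle out to +75 mm and a white stub back to -65 mm along its x. Origin: the centre of the body box, 15 mm above what it lies on. 120 g more or less. May be absent.
- pen4: cordless glue pen with a grey body, lying flat on the table; rounded box body 110 (its x) x 32 (y) x 30 mm (z), with a brass nozzle out to +75 mm and a white stub back to -65 mm along its x. Origin: the centre of the body box, 15 mm above what it lies on. 120 g more or less. May be absent.
- scissors: pair of scissors, red handles, about 170 x 80 mm, lying flat; a bystander to be left alone. Origin: centre of its underside.
- ribbon_spool: red spool, 90 mm across, 32 mm high; a bystander to be left alone. Origin: centre of its underside.
- brush_mug: blue mug, 80 mm across, 95 mm high; a bystander to be left alone. Origin: centre of its underside.
- craft_glue: white bottle with an orange cap, 54 mm across, 130 mm high; a bystander to be left alone. Origin: centre of its underside.
- ink_pad: ink pad, black with a red top, 110 x 75 x 19 mm; a bystander to be left alone. Origin: centre of its underside.
- tape_dispenser: blue tape dispenser, 130 x 50 x 75 mm; a bystander to be left alone. Origin: centre of its underside.
- wood_stamp: dark wooden hand stamp, 100 x 30 x 28 mm; a bystander to be left alone. Origin: centre of its underside.

How it is judged:
By the outcome, as a careful person would: the job done as asked, in the order asked, and still so for the second after the job is handed in, with the robot touching nothing.
Of pen1, pen2, pen3, pen4 only 2 to 4 are there at a start; the rules pass over those that are not, and their reading is None.
At some moment in a run one of pen1, pen2, pen3, pen4 may be knocked a few centimetres aside while the robot is not near it.
Once in a run the grip may slacken for a moment while it holds something.
It also fails if it takes over 210 s, if anything falls off the work surface, if the arm or the gripper's body presses on something with over 40 N, if the wrist force passes 120 N, or if a joint passes its speed limit or range.

## Working session

There is one attempt and no reset: what is moved stays moved. The work goes in short steps, Python scripts to look and compute and a shell command to move; the robot and the scene stay as the last step left them, time stands still between calls to the robot, and variables do not carry over. Pictures are saved under pics/ and viewed, and the job is handed in when it is done.

```bash
mkdir -p pics; ls; cat > h.py <<'E'
import numpy as np, cv2
from scipy.spatial.transform import Rotation as R
from workcell import state, grab_frame, hold_point_z
def shot(name,out):
    f=grab_frame(name); cv2.imwrite('pics/'+out,f['frame'][:,:,::-1]); return f
def proj(f,p):
    v=np.array(f['view']); q=v[:3,:3]@np.array(p,float)+v[:3,3]
    return f['fx']*q[0]/q[2]+f['cx'], f['fy']*q[1]/q[2]+f['cy']
def unproj(f,u,w,z):
    v=np.array(f['view']); d=v[:3,:3].T@np.array([(u-f['cx'])/f['fx'],(w-f['cy'])/f['fy'],1]); c=-v[:3,:3].T@v[:3,3]
    return c+d*(z-c[2])/d[2]
E
python3 - <<'E'
from h import *
print(state(),hold_point_z)
for n in ['scene','top','wrist']:
    f=shot(n,n+'0.png'); print(n,f['fx'],f['cx'],f['cy'],np.round(f['view'],3).tolist())
E
```

```text
pics
{'time_s': 0.0, 'qpos': array([-7.54001653e+01,  1.83523168e+01,  8.97050099e+01, -2.51141603e-03,
        7.20405187e+01, -1.14541173e+00]), 'qvel': array([ 0.13048456,  0.11490768,  0.04616707, -0.06676942,  0.0074295 ,
        0.02826909]), 'effort': array([-1.88411213e-03, -4.12468386e+01, -2.31975675e+01,  7.25331274e-02,
        4.55052929e-02, -1.22748579e-04]), 'ee_pos': array([ 155.90485715, -552.96770019,  213.12293216]), 'ee_rot': array([-1.79902126e+02,  4.31325223e-04,  1.57460232e+01]), 'force': array([-0.8707093 ,  0.05149325,  0.16253074]), 'torque': array([-0.02835402, -0.00437513,  0.01448469]), 'gripper_width': 91.06182537815677} -18.8
scene 463.27876523392035 321.4286927525672 199.9306326622416 [[0.953, -0.304, -0.011, -441.136], [-0.229, -0.693, -0.683, 167.313], [0.2, 0.654, -0.73, 1691.772], [0.0, 0.0, 0.0, 1.0]]
top 443.105008851744 311.32016175431824 200.49752418203443 [[0.029, -1.0, -0.006, -14.563], [-0.995, -0.028, -0.094, 479.598], [0.094, 0.008, -0.996, 1575.978], [0.0, 0.0, 0.0, 1.0]]
wrist 348.43889687171867 323.47512221810985 198.97946266327904 [[0.272, -0.962, -0.001, -573.881], [-0.926, -0.262, 0.274, -30.502], [-0.264, -0.073, -0.962, 391.713], [0.0, 0.0, 0.0, 1.0]]
```

View pics/top0.png

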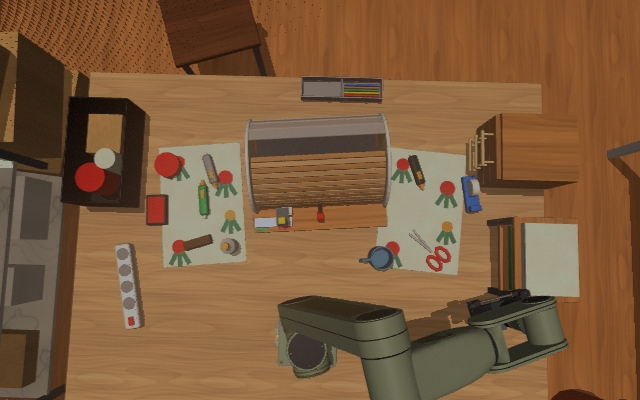

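View pics/scene0.png

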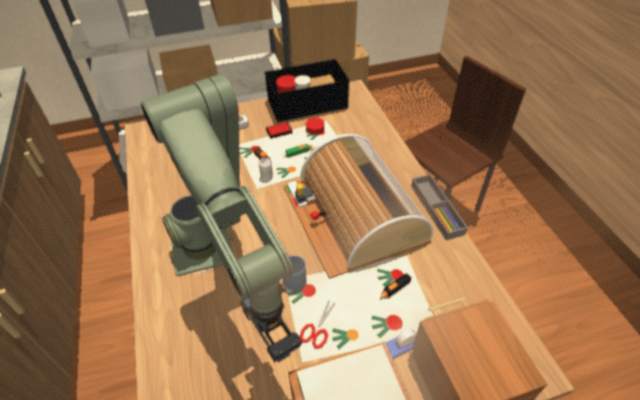

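View pics/wrist0.png

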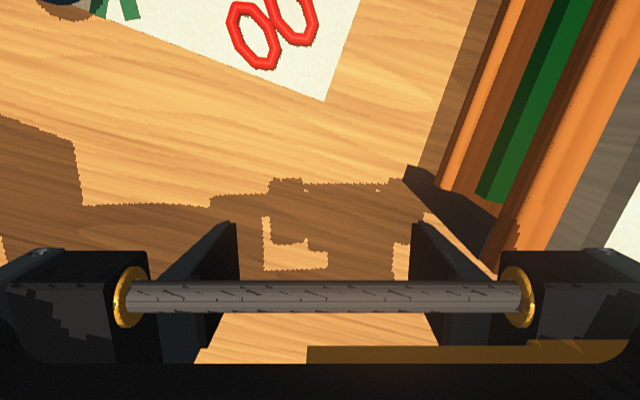

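```bash
python3 - <<'E'
import cv2
i=cv2.imread('pics/top0.png')
cv2.imwrite('pics/t1.png',cv2.resize(i[105:270,140:300],None,fx=3.6,fy=3.6,interpolation=cv2.INTER_CUBIC))
cv2.imwrite('pics/t2.png',cv2.resize(i[100:280,300:500],None,fx=3.3,fy=3.3,interpolation=cv2.INTER_CUBIC))
E
```

```text
(no output)
```

View pics/t1.png

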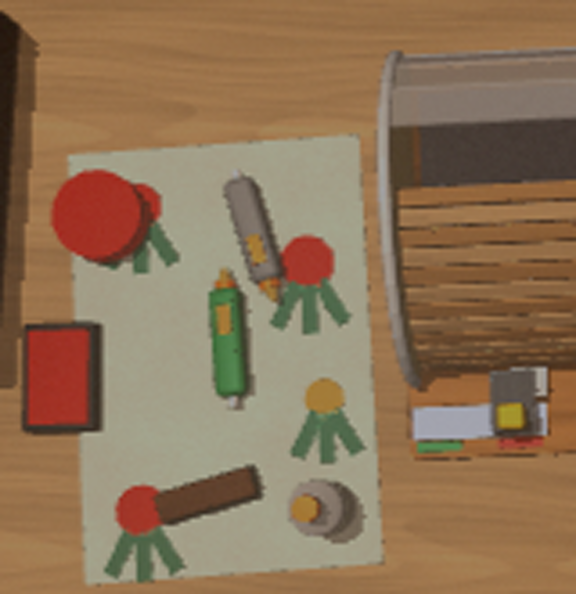

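View pics/t2.png

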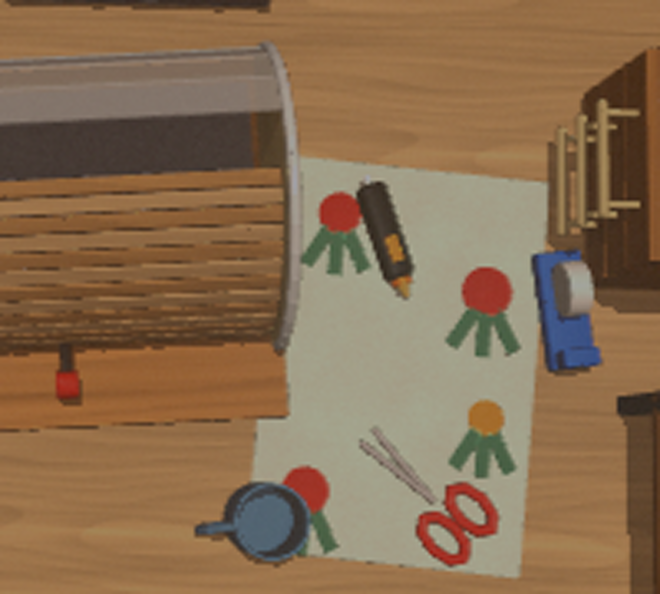

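```bash
python3 - <<'E'
from h import *
f=grab_frame('top')
U=lambda u,w,z:unproj(f,u,w,z)
L=U(254.2,231.5,12);Rr=U(387,226,12)
print('front',L,Rr,np.linalg.norm(L-Rr))
y=(L-Rr)[:2];y/=np.linalg.norm(y); x=np.array([y[1],-y[0]]); print('yaw',np.degrees(np.arctan2(x[1],x[0])))
o=(L+Rr)[:2]/2+240*x; print('origin',o)
T=lambda a,b,z:[*(o+a*x+b*y),z]
for n,p in dict(grip=T(-205,125,94),knob=T(-196,0,58),cheekL=T(-160,237,12),apexL=T(0,232,190),apexR=T(0,-232,190)).items(): print(n,np.round(p,1),np.round(proj(f,p),1))
print('grip meas',U(281.9,220.6,94),'knob',U(320.3,217,70))
def pen(n,a,b):
    A=U(*a,15);B=U(*b,15);d=A-B;print(n,'nozzle',A,'stub',B,'len',np.linalg.norm(d),'ctr',(A*65+B*75)/140,'yaw',np.degrees(np.arctan2(d[1],d[0])))
c1=lambda u,v:(140+u/3.6,105+v/3.6); c2=lambda u,v:(300+u/3.3,100+v/3.3)
pen('grey',c1(270,298),c1(237,172)); pen('green',c1(224,270),c1(234,406)); pen('black',c2(406,297),c2(366,181))
E
```

```text
front [362.57066273 202.18462512  12.        ] [ 396.18515458 -276.36531834   12.        ] 479.7290719200297
yaw 4.017992921908783
origin [618.78801147 -20.27360876]
grip [405.5  90.1  94. ] [284.1 219.3]
knob [423.3 -34.   58. ] [320.2 215.8]
cheekL [442.6 204.9  12. ] [254.3 209.4]
apexL [602.5 211.2 190. ] [247.2 156.4]
apexR [ 635.  -251.7  190. ] [389.4 150.5]
grip meas [400.932609    97.54218931  94.        ] knob [418.45109418 -34.16815608  70.        ]
grey nozzle [517.0431892  351.00796908  15.        ] stub [645.23440732 391.04369577  15.        ] len 134.29760911686233 ctr [585.71705605 372.45567981  15.        ] yaw -162.65576026535342
green nozzle [544.25656683 399.04564362  15.        ] stub [406.85633618 381.79957798  15.        ] len 138.47833824747084 ctr [470.64930041 389.80667988  15.        ] yaw 7.1541810530095775
black nozzle [ 530.29390328 -404.72177762   15.        ] stub [ 658.44325747 -359.806715     15.        ] len 135.79256176320598 ctr [ 598.94534303 -380.66013693   15.        ] yaw -160.68494833214925
```

```bash
cat >> h.py <<'E'
def plan(*tg,step=60,deg=10):
    """targets (x,y,z,yaw): rows from measured pose, tool down"""
    s=state(); p=np.array(s['ee_pos']); Rm=R.from_euler('xyz',s['ee_rot'],degrees=True)
    print('at',np.round(p,1),np.round(s['ee_rot'],1),'F',np.round(s['force'],1),'w',round(s['gripper_width'],1),'t',round(s['time_s'],2))
    for t in tg:
        t=list(t); Rt=R.from_euler('xyz',[180,0,t[3]],degrees=True); d=np.array(t[:3])-p
        rv=(Rm.inv()*Rt).as_rotvec(degrees=True)
        n=max(1,int(np.ceil(max(np.linalg.norm(d)/step,np.linalg.norm(rv)/deg))))
        for k in range(n):
            sh=Rm.inv().apply(d/n); print('  [C,%g,%g,%g,%g,%g,%g]'%tuple(np.round([*sh,*(rv/n)],1)))
            Rm=Rm*R.from_rotvec(rv/n,degrees=True)
        p=np.array(t[:3]); Rm=Rt; print('  --')
E
python3 -c "
from h import *
plan((395,98,213,4))"
```

```text
at [ 156.  -553.1  213.4] [-179.9    0.    15.7] F [-0.3  0.4 -0.3] w 91.3 t 0.2
  [C,33.9,-46.8,0.1,-0,0,1]
  [C,33.1,-47.4,0.1,-0,0,1]
  [C,32.3,-47.9,0.1,-0,0,1]
  [C,31.5,-48.5,0.1,-0,0,1]
  [C,30.6,-49,0.1,-0,0,1]
  [C,29.8,-49.5,0.1,-0,0,1]
  [C,28.9,-50,0.1,-0,0,1]
  [C,28.1,-50.5,0.1,-0,0,1]
  [C,27.2,-51,0.1,-0,0,1]
  [C,26.3,-51.5,0,-0,0,1]
  [C,25.4,-51.9,0,-0,0,1]
  [C,24.6,-52.3,0,-0,0,1]
  --
```

```bash
python3 -m creep '[[0,34,-47,0,0,0,1],[0,33,-47,0,0,0,1],[0,32,-48,0,0,0,1],[0,31.5,-48.5,0,0,0,1],[0,30.5,-49,0,0,0,1]]'; python3 -m creep '[[0,30,-49.5,0,0,0,1],[0,29,-50,0,0,0,1],[0,28,-50.5,0,0,0,1],[0,27,-51,0,0,0,1],[0,26,-51.5,0,0,0,1]]';python3 -m creep '[[0,25,-52,0,0,0,1],[0,25,-52,0,0,0,1],[0,0,0,0,0,0,0]]'
python3 - <<'E'
from h import *
plan((400,97,100,4))
shot('wrist','w1.png');shot('top','t3.png')
E
```

```text
time_s: 0.82
ee_pos: [255.8, -280.7, 213.9]
ee_rot: [180.0, -0.0, 10.7]
force: [0.5, 0.5, -0.1]
gripper_width: 91.3
time_s: 1.45
ee_pos: [355.9, -9.7, 214.2]
ee_rot: [180.0, -0.1, 5.7]
force: [0.2, -0.2, 0.6]
gripper_width: 91.2
time_s: 1.82
ee_pos: [396.7, 99.8, 213.7]
ee_rot: [-180.0, -0.0, 4.1]
force: [-1.2, -1.1, 0.2]
gripper_width: 91.3
at [396.7  99.8 213.7] [-180.    -0.     4.1] F [-1.2 -1.1  0.2] w 91.3 t 1.82
  [C,1.5,1.5,56.9,-0,-0,0]
  [C,1.5,1.5,56.9,-0,-0,0]
  --
```

View pics/w1.png

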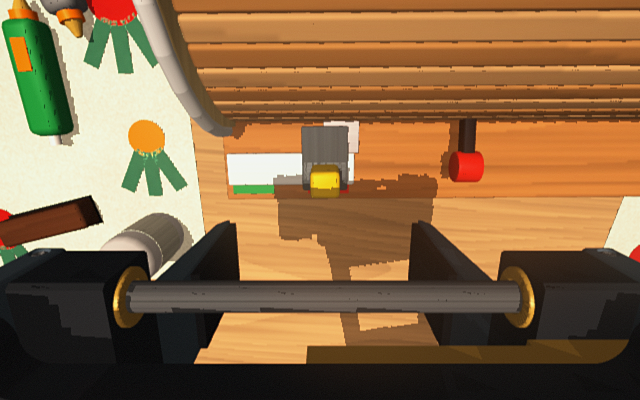

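View pics/t3.png

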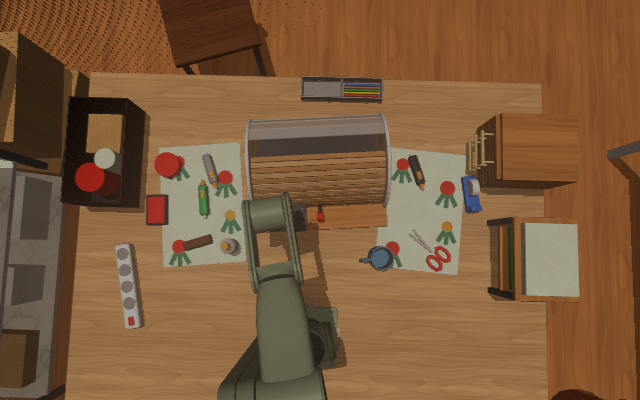

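```bash
python3 - <<'E'
from h import *
i=cv2.imread('pics/w1.png')
cv2.imwrite('pics/w1b.png',cv2.resize(i[110:230,210:490],None,fx=2.85,fy=2.85,interpolation=cv2.INTER_CUBIC))
f=grab_frame('wrist')
for a in [(227,195),(205,195)]: pass
v=np.array(f['view']);print('cam',-v[:3,:3].T@v[:3,3],np.round(v[2,:3],2))
E
```

```text
cam [473.31044071 102.63981725 384.55447508] [-0.27 -0.02 -0.96]
```

View pics/w1b.png

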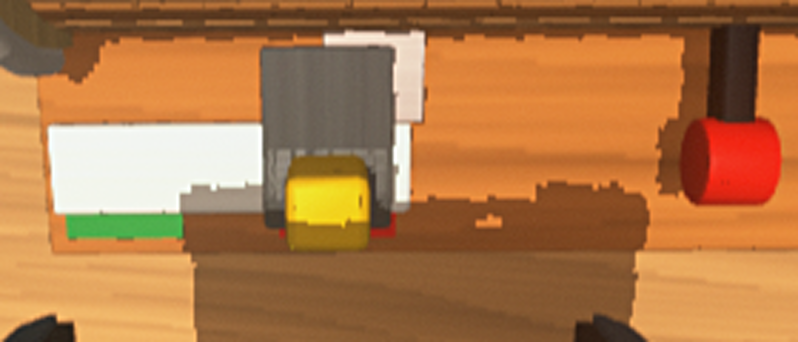

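```bash
python3 - <<'E'
from h import *
f=grab_frame('wrist')
g=unproj(f,325.1,186.1,94);k=unproj(f,466.5,166.5,62);c=unproj(f,228.2,197.7,12);g2=unproj(f,(210+287/2.85),(110+183/2.85),94)
print(g,k,c,g2)
e=unproj(f,(210+68/2.85),(110+225/2.85),14);print('green L',e)
d=(k-g)[:2];print(np.linalg.norm(d))
E
```

```text
[401.92071934  95.47125466  94.        ] [421.67287427 -36.35164477  62.        ] [361.52436828 200.20690473  12.        ] [411.49661116 108.38492687  94.        ]
green L [372.53373336 193.39420236  14.        ]
133.29450266243015
```

```bash
python3 -m creep '[[0,5,4.5,50,0,0,0],[0,0,0,50,0,0,0],[0,0,0,52,0,0,0],[0,0,0,0,0,0,0]]'; python3 -c "
from h import *
plan((402,95.5,60,4.3)); shot('wrist','w2.png')"
```

```text
time_s: 2.52
ee_pos: [397.9, 90.5, 59.7]
ee_rot: [179.9, 0.5, 3.6]
force: [-0.4, -0.3, -0.4]
gripper_width: 91.2
at [397.9  90.5  59.7] [179.9   0.5   3.6] F [-0.4 -0.3 -0.4] w 91.2 t 2.52
  [C,4.4,-4.7,-0.3,0.1,0.5,-0.7]
  --
```

View pics/w2.png

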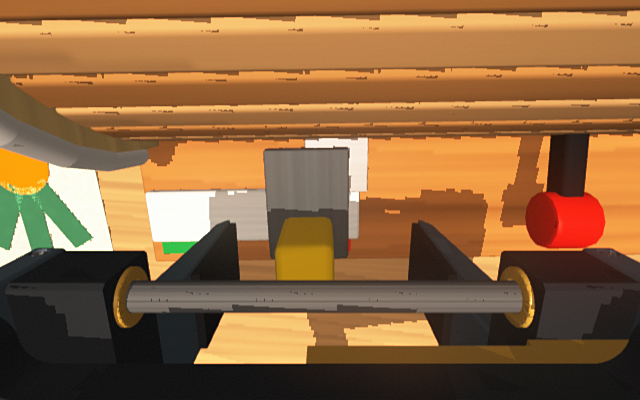

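```bash
python3 -m creep '[[0,4.5,-5,0,0,0,-0.5],[1,0,0,0,0,0,0],[1,0,0,0,0,0,0],[1,0,0,0,0,0,0],[1,0,0,0,0,0,0]]' 20; python3 -m creep '[[1,0,0,0,0,0,0],[1,0,0,0,0,0,0]]'
```

```text
time_s: 3.2
ee_pos: [405.3, 97.8, 62.1]
ee_rot: [180.0, -0.0, 4.3]
force: [0.0, -0.1, 0.7]
gripper_width: 54.3
time_s: 3.45
ee_pos: [405.2, 97.7, 61.9]
ee_rot: [180.0, 0.0, 4.2]
force: [0.7, -0.6, -0.0]
gripper_width: 34.3
```

```bash
python3 -m creep '[[1,0,0,0,0,0,0],[1,0,0,0,0,0,0]]'
```

```text
time_s: 3.7
ee_pos: [405.3, 97.9, 61.9]
ee_rot: [-180.0, 0.0, 4.3]
force: [0.1, 1.6, 0.2]
gripper_width: 26.0
```

```bash
python3 -m creep '[[1,0,-15,0,0,0,0],[1,0,-15,0,0,0,0],[1,0,-12,0,0,0,0],[1,0,0,0,0,0,0]]'; python3 -m creep '[[1,0,-4,0,0,0,0],[1,0,-4,0,0,0,0],[1,0,0,0,0,0,0]]';python3 -m creep '[[1,0,-4,0,0,0,0],[1,0,0,0,0,0,0]]';python3 -m creep '[[1,0,-3,0,0,0,0],[1,0,0,0,0,0,0]]'
```

```text
time_s: 4.2
ee_pos: [401.9, 141.2, 61.9]
ee_rot: [-179.9, 0.0, 4.3]
force: [-0.7, 2.0, 0.4]
gripper_width: 25.8
time_s: 4.58
ee_pos: [401.4, 147.7, 61.9]
ee_rot: [-180.0, 0.0, 4.2]
force: [-1.2, 0.2, -0.5]
gripper_width: 26.1
time_s: 4.82
ee_pos: [401.1, 150.8, 61.9]
ee_rot: [179.9, 0.0, 4.3]
force: [0.1, -5.3, 0.2]
gripper_width: 26.0
time_s: 5.08
ee_pos: [401.0, 151.1, 61.9]
ee_rot: [179.6, 0.0, 4.4]
force: [2.4, -18.1, 2.6]
gripper_width: 25.7
```

```bash
python3 -m creep '[[0.3,0,2,0,0,0,0],[0.3,0,0,0,0,0,0],[0.3,0,0,0,0,0,0]]'; python3 -m creep '[[0.3,0,0,-40,0,0,0],[0.3,0,0,-40,0,0,0],[0.3,0,0,0,0,0,0]]'; python3 -c "
from h import *
plan((421,-34.5,135,4.3),(421,-34.5,40,4.3)); shot('wrist','w3.png')"
```

```text
time_s: 5.45
ee_pos: [401.5, 153.1, 62.0]
ee_rot: [-180.0, -0.0, 4.2]
force: [0.3, 0.5, -0.6]
gripper_width: 52.7
time_s: 5.82
ee_pos: [403.4, 153.8, 144.7]
ee_rot: [-179.9, -0.4, 4.3]
force: [-0.1, -0.1, -0.6]
gripper_width: 64.0
at [403.4 153.8 144.7] [-179.9   -0.4    4.3] F [-0.1 -0.1 -0.6] w 64.0 t 5.83
  [C,0.9,47.3,2.3,-0,-0.1,-0]
  [C,0.9,47.3,2.3,-0,-0.1,-0]
  [C,0.9,47.3,2.4,-0,-0.1,-0]
  [C,0.9,47.3,2.4,-0,-0.1,-0]
  --
  [C,0,-0,47.5,0,0,0]
  [C,0,-0,47.5,0,0,0]
  --
```

View pics/w3.png

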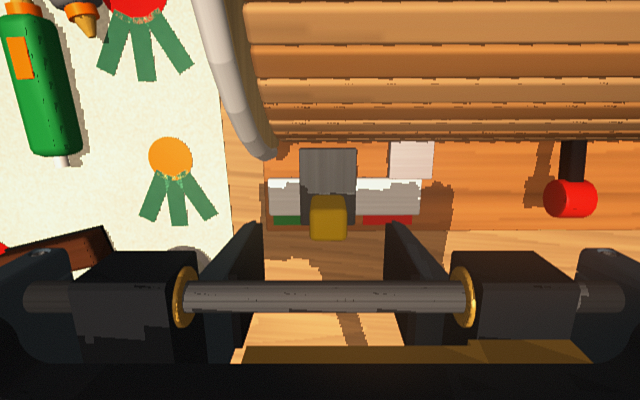

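```bash
python3 -m creep '[[0.3,1,47,0,0,0,0],[0.3,1,47,0,0,0,0],[0.3,1,47,0,0,0,0],[0.3,1,47,0,0,0,0],[0.3,0,0,0,0,0,0]]'; python3 -c "
from h import *
plan((421,-34.5,40,4.3)); f=shot('wrist','w4.png'); print(proj(f,(421,-34.5,60)))"
```

```text
time_s: 6.5
ee_pos: [418.5, -36.6, 140.7]
ee_rot: [-180.0, 0.1, 4.0]
force: [-0.3, 0.4, -0.7]
gripper_width: 64.0
at [418.5 -36.6 140.7] [-1.8e+02  1.0e-01  4.0e+00] F [-0.3  0.4 -0.7] w 64.0 t 6.5
  [C,1.4,-0.9,50.3,-0,0.1,-0.2]
  [C,1.4,-0.9,50.3,-0,0.1,-0.2]
  --
(np.float64(321.61368886784135), np.float64(203.48525263460513))
```

View pics/w4.png

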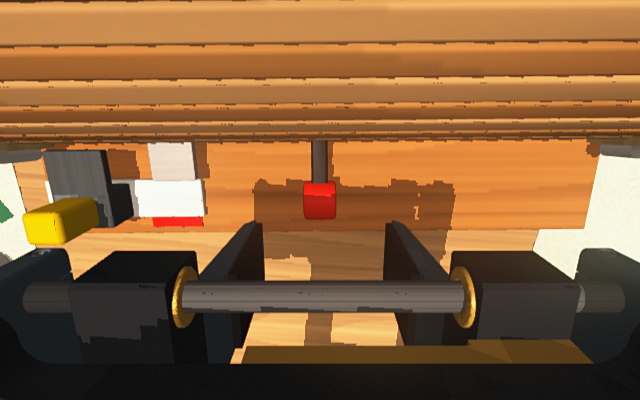

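```bash
python3 -m creep '[[0.3,1.5,0,50,0,0,0],[0.3,1,-1,50,0,0,0],[0.6,0,0,0,0,0,0],[1,0,0,0,0,0,0],[1,0,0,0,0,0,0]]' 15; python3 -m creep '[[1,0,0,0,0,0,0],[1,0,0,0,0,0,0],[1,0,0,0,0,0,0]]'; python3 -c "
from h import *
f=shot('wrist','w5.png');shot('scene','s5.png')"
```

```text
time_s: 7.18
ee_pos: [423.1, -33.2, 43.6]
ee_rot: [180.0, -0.2, 4.3]
force: [-0.1, -0.6, 0.3]
gripper_width: 36.8
time_s: 7.55
ee_pos: [422.4, -33.3, 43.1]
ee_rot: [180.0, -0.1, 4.2]
force: [-0.1, 2.1, 7.9]
gripper_width: 23.9
```

View pics/w5.png

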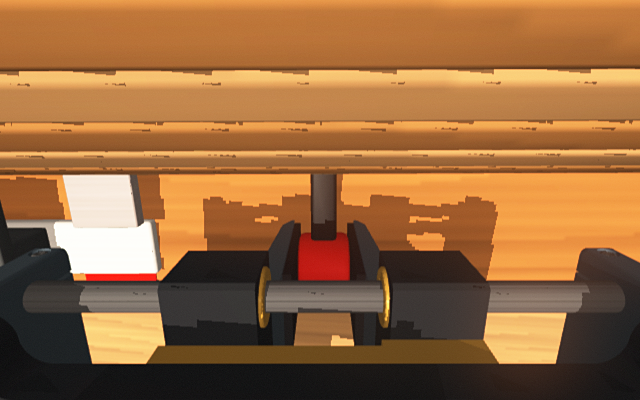

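```bash
python3 -c "
import numpy as np
p=np.radians(np.arange(8,109,7.14)); x=-198*np.cos(p);z=198*np.sin(p)
for i in range(len(p)-1): print(round(np.degrees(p[i+1])),'[1,%.1f,0,%.1f,0,0,0]'%(x[i+1]-x[i],-(z[i+1]-z[i])))"
```

```text
15 [1,4.9,0,-24.2,0,0,0]
22 [1,7.9,0,-23.4,0,0,0]
29 [1,10.8,0,-22.2,0,0,0]
37 [1,13.4,0,-20.7,0,0,0]
44 [1,15.9,0,-18.9,0,0,0]
51 [1,18.1,0,-16.7,0,0,0]
58 [1,20.1,0,-14.4,0,0,0]
65 [1,21.7,0,-11.7,0,0,0]
72 [1,23.0,0,-9.0,0,0,0]
79 [1,23.9,0,-6.0,0,0,0]
87 [1,24.5,0,-3.0,0,0,0]
94 [1,24.7,0,0.0,0,0,0]
101 [1,24.5,0,3.1,0,0,0]
108 [1,23.9,0,6.1,0,0,0]
```

```bash
python3 -m creep '[[1,5,0,-24,0,0,0],[1,8,0,-23.5,0,0,0],[1,0,0,0,0,0,0]]' 20; python3 -m creep '[[1,11,0,-22,0,0,0],[1,13.5,0,-20.5,0,0,0],[1,16,0,-19,0,0,0],[1,0,0,0,0,0,0]]'
```

```text
time_s: 8.02
ee_pos: [434.6, -32.3, 90.3]
ee_rot: [180.0, -0.1, 4.3]
force: [-1.3, 1.4, -0.7]
gripper_width: 23.7
time_s: 8.52
ee_pos: [474.4, -29.2, 151.2]
ee_rot: [-180.0, 0.1, 4.3]
force: [-4.1, 1.6, 4.1]
gripper_width: 23.9
```

```bash
python3 -m creep '[[1,18,0,-16.5,0,0,0],[1,20,0,-14.5,0,0,0],[1,22,0,-11.5,0,0,0],[1,0,0,0,0,0,0]]'; python3 -m creep '[[1,23,0,-9,0,0,0],[1,24,0,-6,0,0,0],[1,24.5,0,-3,0,0,0],[1,0,0,0,0,0,0]]'; python3 -c "
from h import *
shot('scene','s6.png')"
```

```text
time_s: 9.02
ee_pos: [536.2, -24.4, 194.1]
ee_rot: [-179.9, -0.1, 4.3]
force: [-1.4, 2.3, 7.2]
gripper_width: 24.1
time_s: 9.52
ee_pos: [609.2, -18.7, 211.8]
ee_rot: [-179.9, -0.4, 4.3]
force: [2.3, 3.6, 3.4]
gripper_width: 23.8
```

View pics/s6.png

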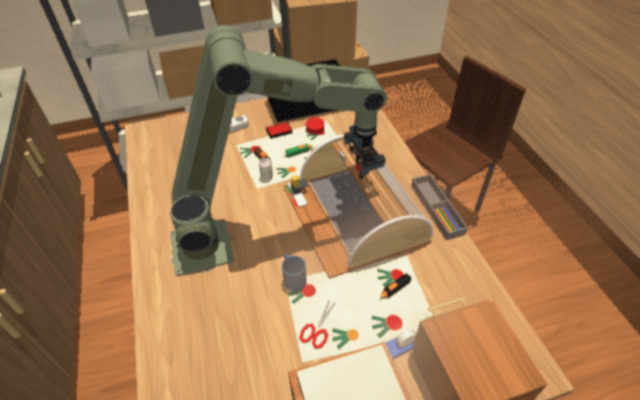

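Shutter following well (knob in gripper around pixel (362,165)); finish the arc.

```bash
python3 -m creep '[[1,24.5,0,0,0,0,0],[1,24.5,0,3,0,0,0],[1,22,0,6,0,0,0],[1,0,0,0,0,0,0]]'; python3 -m creep '[[1,3,0,1,0,0,0],[1,0,0,0,0,0,0]]'
```

```text
time_s: 10.07
ee_pos: [680.6, -13.1, 202.5]
ee_rot: [-179.9, -0.4, 4.3]
force: [4.2, 5.0, 3.3]
gripper_width: 23.8
time_s: 10.32
ee_pos: [682.0, -13.0, 202.1]
ee_rot: [-179.9, -0.4, 4.3]
force: [3.8, 4.6, 4.2]
gripper_width: 23.7
```

```bash
python3 -m creep '[[1,5,0,2,0,0,0],[1,0,0,0,0,0,0]]'; python3 -m creep '[[0.4,0,0,0,0,0,0],[0.4,0,0,0,0,0,0],[0.4,0,0,0,0,0,0]]';  python3 -m creep '[[0.4,0,0,-30,0,0,0],[0.4,0,0,-30,0,0,0],[0.4,0,0,0,0,0,0]]'; python3 -c "
from h import *
shot('wrist','w7.png');shot('top','t7.png')"
```

```text
time_s: 10.58
ee_pos: [687.1, -12.6, 200.3]
ee_rot: [-179.9, -0.4, 4.3]
force: [4.0, 4.3, 5.4]
gripper_width: 23.6
time_s: 10.95
ee_pos: [684.3, -14.3, 198.6]
ee_rot: [180.0, 0.1, 4.2]
force: [-0.2, 0.1, -0.5]
gripper_width: 51.1
time_s: 11.32
ee_pos: [685.9, -14.2, 262.0]
ee_rot: [179.9, -0.3, 4.2]
force: [0.1, 0.1, -0.1]
gripper_width: 54.8
```

View pics/w7.png

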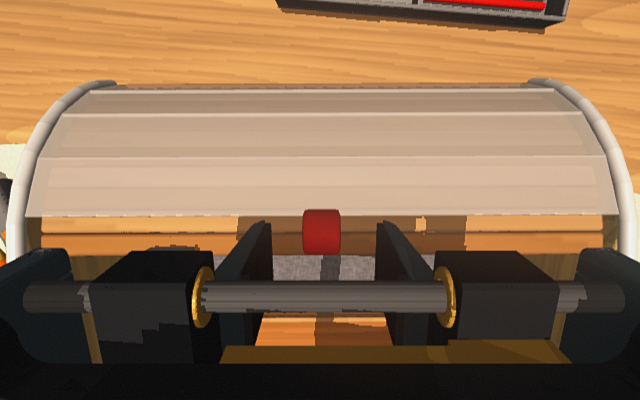

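View pics/t7.png

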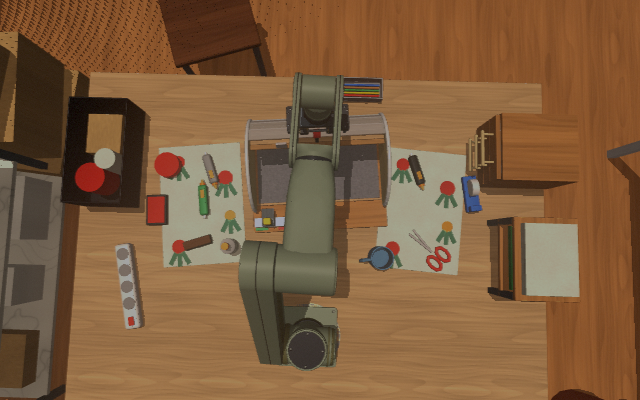

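```bash
python3 -c "
from h import *
plan((586,372,240,17.3))"
```

```text
at [684.4 -14.1 258.5] [1.8e+02 1.0e-01 4.2e+00] F [-0.2  0.  -0.8] w 55.0 t 11.43
  [C,-9.9,-56,2.7,-0,0,-1.9]
  [C,-8.1,-56.3,2.6,-0,0,-1.9]
  [C,-6.3,-56.6,2.6,-0,0,-1.9]
  [C,-4.4,-56.7,2.6,-0,0,-1.9]
  [C,-2.6,-56.9,2.6,-0,0,-1.9]
  [C,-0.7,-56.9,2.6,-0,0,-1.9]
  [C,1.1,-56.9,2.6,-0,0,-1.9]
  --
```

```bash
python3 -m creep '[[0.2,-10,-56,0,0,0,-2],[0.2,-8,-56,0,0,0,-2],[0.2,-6,-56.5,3,0,0,-2],[0.2,-4.5,-57,3,0,0,-2],[0.2,-2.5,-57,3,0,0,-2]]';python3 -m creep '[[0.2,-1,-57,3,0,0,-2],[0.2,1,-57,8,0,0,-1],[0.2,0,0,0,0,0,0]]'; python3 -c "
from h import *
plan((586,372,120,17.3))
shot('wrist','w8.png')"
```

```text
time_s: 12.05
ee_pos: [612.1, 262.8, 248.2]
ee_rot: [180.0, 0.2, 14.3]
force: [0.8, 1.0, 0.0]
gripper_width: 73.0
time_s: 12.42
ee_pos: [580.8, 374.8, 235.9]
ee_rot: [180.0, 0.3, 17.6]
force: [-0.7, 0.3, 0.6]
gripper_width: 73.1
at [580.8 374.8 235.9] [180.    0.3  17.6] F [-0.7  0.3  0.6] w 73.1 t 12.43
  [C,2.4,2.1,57.9,0,0.2,0.1]
  [C,2.2,2.1,57.9,0,0.2,0.1]
  --
```

View pics/w8.png

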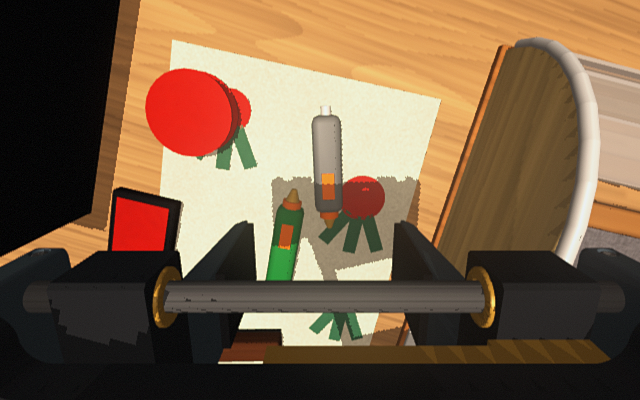

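```bash
cat >> h.py <<'E'
def pen(f,a,b,z=15):
    A=unproj(f,*a,z);B=unproj(f,*b,z);d=A-B;print('nozzle',A[:2].round(1),'stub',B[:2].round(1),'len',np.linalg.norm(d).round(1),'ctr',((A*65+B*75)/140)[:2].round(1),'yaw',np.degrees(np.arctan2(d[1],d[0])).round(1))
E
python3 -c "
from h import *
f=grab_frame('wrist')
pen(f,(331,226),(325,106)); pen(f,(293,189),(273,290))
plan((586,372,120,17.3))"
```

```text
nozzle [519.5 343.4] stub [649.9 392.1] len 139.3 ctr [589.4 369.5] yaw -159.5
nozzle [549.9 399.6] stub [415.2 387.2] len 135.2 ctr [477.7 392.9] yaw 5.3
at [582.8 371.3 237.5] [179.9   0.2  17.3] F [ 0.1 -0.1  0.2] w 73.3 t 12.53
  [C,1.8,0,58.7,0.1,0.1,0]
  [C,1.7,0.1,58.7,0.1,0.1,0]
  --
```

```bash
python3 -c "
from h import *
plan((588,370,6,20),step=60)"
python3 -m creep '[[0.2,4.5,3,58,0,0,-1.5],[0.2,0,0,58,0,0,-1],[0.2,0,0,55,0,0,0],[0.2,0,0,0,0,0,0]]'; python3 -c "
from h import *
plan((588,370,6,20),step=60)
f=shot('wrist','w9.png');pen"
```

```text
at [582.8 371.3 237.5] [179.9   0.2  17.3] F [ 0.1 -0.1  0.2] w 73.3 t 12.53
  [C,1.3,0.6,57.9,0,0,-0.7]
  [C,1.3,0.6,57.9,0,0,-0.7]
  [C,1.2,0.7,57.9,0,0,-0.7]
  [C,1.2,0.7,57.9,0,0,-0.7]
  --
time_s: 13.02
ee_pos: [586.2, 366.1, 63.4]
ee_rot: [179.8, 0.7, 19.6]
force: [0.7, -0.3, -0.0]
gripper_width: 73.2
at [586.2 366.1  63.4] [179.8   0.7  19.6] F [ 0.7 -0.3 -0. ] w 73.2 t 13.03
  [C,3.7,-3.2,57.3,0.2,0.7,-0.4]
  --
```

View pics/w9.png

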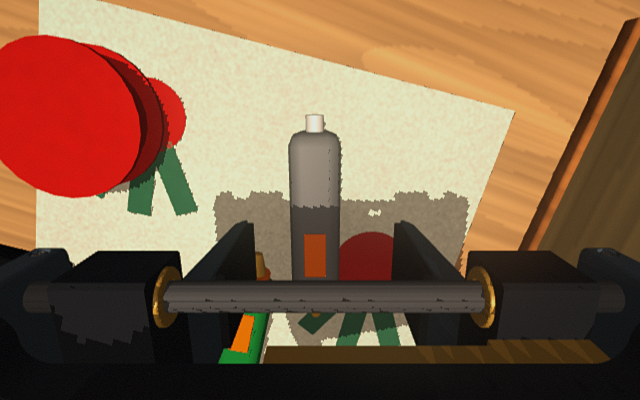

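```bash
python3 -m creep '[[0.4,3,-3,10,0,0,0],[0.4,0,0,23,0,0,0],[0.4,0,0,23,0,0,0],[0.4,0,0,0,0,0,0]]'; python3 -c "
from h import *
plan((588,370,6,20),step=60)
f=shot('wrist','w10.png')"
```

```text
time_s: 13.58
ee_pos: [590.7, 373.9, 12.7]
ee_rot: [180.0, -0.0, 19.7]
force: [-0.4, -0.1, -0.0]
gripper_width: 54.4
at [590.7 373.9  12.7] [180.   -0.   19.7] F [-0.4 -0.1 -0. ] w 54.4 t 13.57
  [C,-3.9,2.7,6.7,0,-0,-0.3]
  --
```

View pics/w10.png

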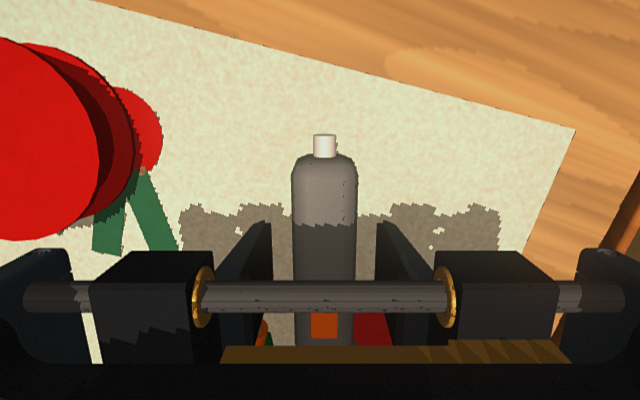

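Nicely centred (pen axis u≈324). Down 6 and close.

```bash
python3 -m creep '[[0.4,-2,0,7,0,0,0],[1,0,0,0,0,0,0],[1,0,0,0,0,0,0],[1,0,0,0,0,0,0],[1,0,0,0,0,0,0]]' 30; python3 -m creep '[[1,0,0,-15,0,0,0],[1,0,0,-15,0,0,0],[1,0,0,0,0,0,0]]'; python3 -c "
from h import *
plan((588,370,6,20),step=60)
f=shot('wrist','w11.png')"
```

```text
time_s: 14.25
ee_pos: [588.9, 373.3, 5.9]
ee_rot: [-180.0, -0.0, 19.7]
force: [-0.1, -0.6, 1.4]
gripper_width: 31.9
time_s: 14.62
ee_pos: [589.9, 373.9, 37.8]
ee_rot: [-180.0, -0.2, 19.7]
force: [0.1, -0.6, -0.2]
gripper_width: 31.6
at [589.9 373.9  37.8] [-180.    -0.2   19.7] F [ 0.1 -0.6 -0.2] w 31.6 t 14.62
  [C,-3.3,3.1,31.8,-0,-0.2,-0.3]
  --
```

View pics/w11.png

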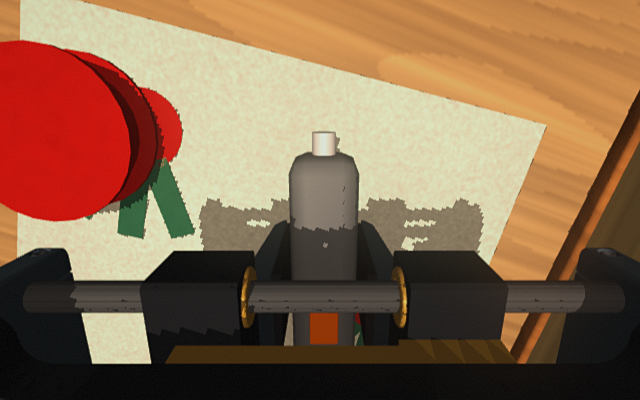

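```bash
python3 -c "
from h import *
plan((588,370,235,20),(563.4,86.5,235,4.3))"
```

```text
at [589.2 373.5  36.7] [-1.80e+02 -1.00e-01  1.97e+01] F [-0.7 -0.2 -0.6] w 31.9 t 14.68
  [C,-0.5,0.7,-49.6,-0,-0,-0.1]
  [C,-0.5,0.7,-49.6,-0,-0,-0.1]
  [C,-0.5,0.7,-49.6,-0,-0,-0.1]
  [C,-0.6,0.7,-49.6,-0,-0,-0.1]
  --
  [C,-24,51.6,0,0,-0,3.1]
  [C,-21.2,52.8,0,0,-0,3.1]
  [C,-18.2,53.9,0,0,-0,3.1]
  [C,-15.2,54.8,0,0,-0,3.1]
  [C,-12.2,55.6,0,0,-0,3.1]
  --
```

```bash
python3 -m creep '[[1,0,0,-50,0,0,0],[1,0,0,-50,0,0,0],[1,0,0,-50,0,0,0],[1,0,0,-48,0,0,0]]'; python3 -m creep '[[1,-24,52,0,0,0,3],[1,-21,53,0,0,0,3],[1,-18,54,0,0,0,3],[1,-15,55,0,0,0,3],[1,-12,56,0,0,0,3]]'; python3 -m creep '[[1,0,0,0,0,0,0]]'; python3 -c "
from h import *
plan((563.4,86.5,100,4.3),(563.4,86.5,18,4.3))
f=shot('wrist','w12.png')"
```

```text
time_s: 15.18
ee_pos: [588.3, 373.0, 234.7]
ee_rot: [180.0, 0.0, 19.7]
force: [-0.0, 0.9, -0.9]
gripper_width: 31.7
time_s: 15.8
ee_pos: [564.6, 86.9, 233.1]
ee_rot: [180.0, 0.0, 4.7]
force: [0.3, 0.4, -1.1]
gripper_width: 31.8
time_s: 15.92
ee_pos: [564.5, 85.1, 233.3]
ee_rot: [179.9, 0.1, 4.5]
force: [0.0, 0.9, -0.6]
gripper_width: 32.0
at [564.5  85.1 233.3] [1.799e+02 1.000e-01 4.500e+00] F [ 0.   0.9 -0.6] w 32.0 t 15.93
  [C,-0.3,-0.5,44.4,0,0,0.1]
  [C,-0.3,-0.5,44.4,0,0,0.1]
  [C,-0.3,-0.5,44.4,0,0,0.1]
  --
  [C,0,-0,41,0,0,0]
  [C,0,-0,41,0,0,0]
  --
```

View pics/w12.png

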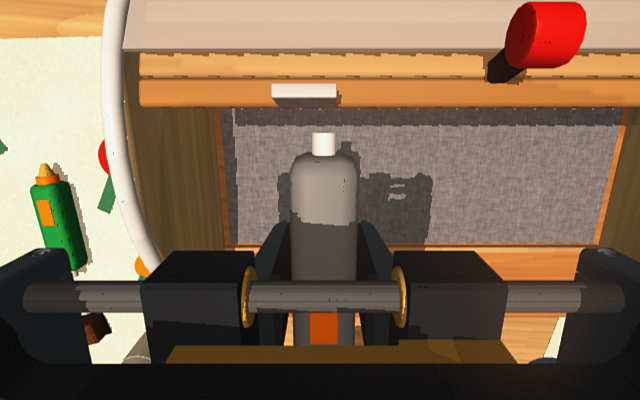

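```bash
python3 -c "
from h import *
f=grab_frame('wrist')
o=np.array([616.5,-19.8]);r=R.from_euler('z',4.3,degrees=True).as_matrix()[:2,:2]
C=lambda u,v,z:(r.T@(unproj(f,u,v,z)[:2]-o)).round(1)
print('edge',C(320,106,180),'lug',C(305,105,190), 'front strip',C(300,246,22),C(290,246,12))
v=f['view'];c=(-v[:3,:3].T@v[:3,3]);print(r.T@(c[:2]-o),c[2]-state()['ee_pos'][2])
A=unproj(f,324,132,239);print('stub end',A, r.T@(A[:2]-o), state()['ee_pos'])
"
```

```text
edge [ 30.9 113.6] lug [ 31.6 122.4] front strip [-132.5  138.5] [-136.9  151.4]
[ 34.64817851 111.41250348] 171.10155317827852
stub end [628.2238113   92.53226741 239.        ] [ 20.11334073 111.13703063] [565.1564721   88.46845601 233.24618716]
```

```bash
python3 -m creep '[[1,-9,26,0,0,0,0],[1,0,0,50,0,0,0],[1,0,0,50,0,0,0],[1,0,0,50,0,0,0],[1,0,0,0,0,0,0]]'; python3 -c "
from h import *
plan((563.4,86.5,20,4.3))
o=np.array([616.5,-19.8]);r=R.from_euler('z',4.3,degrees=True).as_matrix()[:2,:2]
print(r.T@(state()['ee_pos'][:2]-o))
f=shot('wrist','w13.png')"
```

```text
time_s: 16.65
ee_pos: [555.4, 63.2, 79.8]
ee_rot: [-180.0, 0.5, 4.9]
force: [0.3, -0.8, -0.9]
gripper_width: 31.7
at [555.4  63.2  79.8] [-180.     0.5    4.9] F [ 0.3 -0.8 -0.9] w 31.7 t 16.65
  [C,5.2,-11.3,29.9,-0,0.3,0.3]
  [C,5,-11.3,29.9,-0,0.3,0.3]
  --
[-54.67608155  87.35420844]
```

View pics/w13.png

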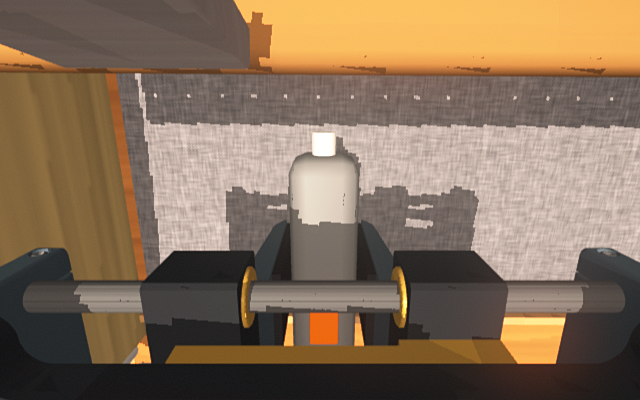

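```bash
python3 -m creep '[[1,0,0,28,0,0,0],[1,0,0,26,0,0,0],[1,0,0,3,0,0,0],[1,0,0,0,0,0,0]]';python3 -m creep '[[1,0,0,3,0,0,0],[1,0,0,0,0,0,0]]'
```

```text
time_s: 17.2
ee_pos: [560.2, 62.5, 28.4]
ee_rot: [-180.0, -0.2, 4.8]
force: [0.2, -0.3, -0.1]
gripper_width: 31.9
time_s: 17.45
ee_pos: [558.9, 62.1, 24.2]
ee_rot: [180.0, -0.1, 4.7]
force: [0.7, -0.2, -0.9]
gripper_width: 32.2
```

```bash
python3 -m creep '[[1,0,0,3,0,0,0],[1,0,0,2,0,0,0],[1,0,0,0,0,0,0]]';python3 -m creep '[[1,0,0,1,0,0,0],[1,0,0,0,0,0,0]]'
```

```text
time_s: 17.82
ee_pos: [558.3, 62.0, 18.1]
ee_rot: [180.0, 0.0, 4.7]
force: [-0.0, -0.5, -0.2]
gripper_width: 31.7
time_s: 18.08
ee_pos: [558.5, 62.0, 17.8]
ee_rot: [180.0, -0.0, 4.7]
force: [-0.8, -0.5, 3.2]
gripper_width: 31.7
```

Touching the floor. Release to ~50 mm and lift.

```bash
python3 -m creep '[[0.4,0,0,0,0,0,0],[0.4,0,0,0,0,0,0],[0.4,0,0,0,0,0,0]]';python3 -m creep '[[0.4,0,0,-30,0,0,0],[0.4,0,0,-60,0,0,0],[0.4,0,0,-60,0,0,0],[0.3,0,0,-60,0,0,0],[0.3,0,0,-10,0,0,0]]'; python3 -c "
from h import *
plan((478,393,235,5.5))
f=shot('wrist','w14.png');shot('top','t14.png')"
```

```text
time_s: 18.45
ee_pos: [558.5, 62.0, 17.3]
ee_rot: [180.0, 0.0, 4.7]
force: [-0.7, -0.8, -0.0]
gripper_width: 54.9
time_s: 19.08
ee_pos: [560.7, 62.2, 242.4]
ee_rot: [-180.0, -0.6, 4.7]
force: [-0.1, 0.5, 0.0]
gripper_width: 63.8
at [560.7  62.2 242.4] [-180.    -0.6    4.7] F [-0.1  0.5  0. ] w 63.8 t 19.07
  [C,-9.2,-56.1,1.1,0,-0.1,-0.1]
  [C,-9.1,-56.1,1.2,0,-0.1,-0.1]
  [C,-8.9,-56.1,1.2,0,-0.1,-0.1]
  [C,-8.8,-56.1,1.2,0,-0.1,-0.1]
  [C,-8.7,-56.2,1.2,0,-0.1,-0.1]
  [C,-8.6,-56.2,1.2,0,-0.1,-0.1]
  --
```

View pics/w14.png

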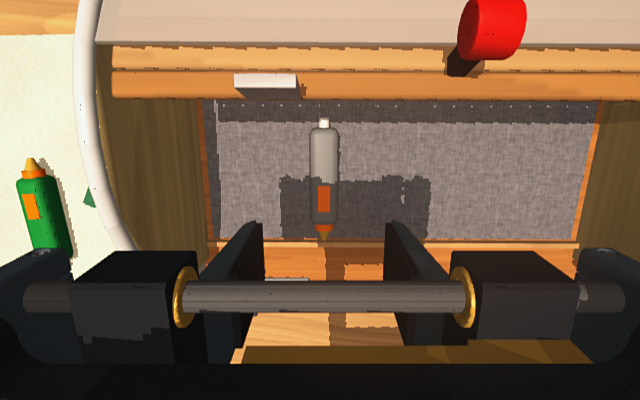

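View pics/t14.png

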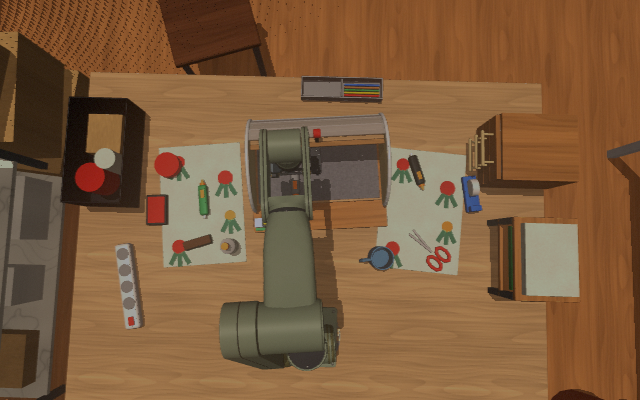

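```bash
cat >>h.py <<'E'
CO=np.array([616.5,-19.8]);CR=R.from_euler('z',4.3,degrees=True).as_matrix()[:2,:2]
cab=lambda p:(CR.T@(np.array(p)[:2]-CO)).round(1)
wor=lambda x,y:(CO+CR@np.array([x,y])).round(1)
E
python3 -c "
from h import *
f=grab_frame('wrist')
print(cab(unproj(f,324,244,27)),cab(unproj(f,324,118,27)),'strip in',cab(unproj(f,270,242,22)))"
python3 -m creep '[[0.2,-9,-56,0,0,0,0],[0.2,-9,-56,0,0,0,0],[0.2,-9,-56,0,0,0,0],[0.2,-9,-56,0,0,0,0],[0.2,-9,-56,0,0,0,0]]'; python3 -m creep '[[0.2,-8.5,-56,5,0,0,0],[0.2,0,0,30,0,0,0],[0.2,0,0,0,0,0,0]]'; python3 -c "
from h import *
plan((478,393,120,5.5))
f=shot('wrist','w15.png')"
```

```text
[-137.    85.1] [ 8.5 86.3] strip in [-137.1  149.7]
time_s: 19.85
ee_pos: [488.9, 338.3, 234.4]
ee_rot: [179.8, 0.3, 4.7]
force: [1.0, -0.1, -0.6]
gripper_width: 73.1
time_s: 20.23
ee_pos: [474.8, 391.2, 197.3]
ee_rot: [179.6, 0.5, 4.8]
force: [0.0, 0.7, -0.2]
gripper_width: 73.2
at [474.8 391.2 197.3] [179.6   0.5   4.8] F [ 0.   0.7 -0.2] w 73.2 t 20.23
  [C,2,-1,38.6,0.2,0.3,-0.3]
  [C,1.8,-0.9,38.6,0.2,0.3,-0.3]
  --
```

View pics/w15.png

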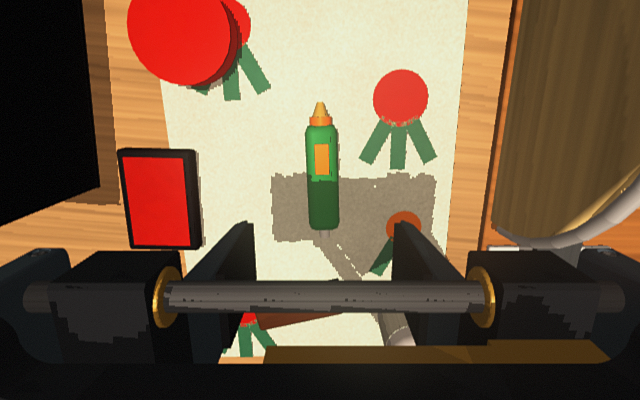

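```bash
python3 -c "
from h import *
f=grab_frame('wrist')
pen(f,(320,102),(325,237))
plan((478,393,70,5.5))"
```

```text
nozzle [550.6 400.9] stub [409.  383.9] len 142.6 ctr [474.7 391.8] yaw 6.8
at [477.1 391.7 201.1] [1.799e+02 1.000e-01 4.700e+00] F [-0.5 -0.1  0.5] w 73.1 t 20.32
  [C,0.4,-0.5,43.7,0,0,-0.3]
  [C,0.4,-0.5,43.7,0,0,-0.3]
  [C,0.4,-0.4,43.7,0,0,-0.3]
  --
```

```bash
python3 -m creep '[[0.4,-1.5,0,45,0,0,-1],[0.4,0,0,45,0,0,-1],[0.4,0,0,40,0,0,0],[0.4,0,0,45,0,0,0],[0.4,0,0,0,0,0,0]]';python3 -m creep '[[0.4,0,0,10,0,0,0],[0.4,0,0,0,0,0,0]]'; python3 -c "
from h import *
plan((475,392,6,6.8))
f=shot('wrist','w16.png')"
```

```text
time_s: 20.95
ee_pos: [474.6, 390.1, 25.1]
ee_rot: [179.8, 0.3, 6.7]
force: [-0.7, -0.1, 0.1]
gripper_width: 54.9
time_s: 21.2
ee_pos: [476.7, 392.7, 18.7]
ee_rot: [-179.9, -0.1, 6.7]
force: [0.0, 0.6, -0.1]
gripper_width: 55.0
at [476.7 392.7  18.7] [-1.799e+02 -1.000e-01  6.700e+00] F [ 0.   0.6 -0.1] w 55.0 t 21.2
  [C,-1.8,0.5,12.7,-0.1,-0.1,-0.1]
  --
```

View pics/w16.png

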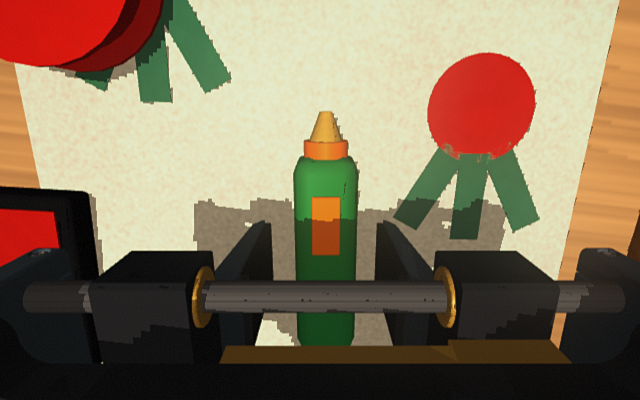

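```bash
python3 -m creep '[[0.4,-1.5,0,11,0,0,0],[1,0,0,0,0,0,0],[1,0,0,0,0,0,0],[1,0,0,0,0,0,0],[1,0,0,0,0,0,0]]' 30; python3 -m creep '[[1,0,0,0,0,0,0],[1,0,0,-15,0,0,0],[1,0,0,-15,0,0,0],[1,0,0,0,0,0,0]]'; python3 -c "
from h import *
w=wor(-52,-40);print(w)
plan((475,392,235,6.7),(*w,235,4.3))"
```

```text
time_s: 21.88
ee_pos: [474.5, 392.2, 6.5]
ee_rot: [-180.0, -0.0, 6.7]
force: [0.0, 0.2, -0.4]
gripper_width: 32.0
time_s: 22.38
ee_pos: [475.5, 393.0, 38.6]
ee_rot: [-179.9, -0.2, 6.7]
force: [-0.0, -0.5, -1.3]
gripper_width: 31.5
[567.6 -63.6]
at [475.5 393.   38.6] [-179.9   -0.2    6.7] F [-0.  -0.5 -1.3] w 31.5 t 22.38
  [C,0,0.1,-49.1,-0,-0.1,0]
  [C,-0,0.2,-49.1,-0,-0.1,0]
  [C,-0.1,0.2,-49.1,-0,-0.1,0]
  [C,-0.1,0.2,-49.1,-0,-0.1,0]
  --
  [C,4.9,57.9,0,0,-0,0.3]
  [C,5.2,57.9,0,0,-0,0.3]
  [C,5.5,57.9,0,0,-0,0.3]
  [C,5.8,57.8,0,0,-0,0.3]
  [C,6.1,57.8,0,0,-0,0.3]
  [C,6.4,57.8,0,0,-0,0.3]
  [C,6.7,57.7,0,0,-0,0.3]
  [C,7,57.7,0,0,-0,0.3]
  --
```

```bash
python3 -m creep '[[1,0,0,-50,0,0,0],[1,0,0,-50,0,0,0],[1,0,0,-50,0,0,0],[1,0,0,-46,0,0,0]]'; python3 -m creep '[[1,5,58,0,0,0,0.5],[1,5,58,0,0,0,0.5],[1,5.5,58,0,0,0,0.5],[1,6,58,0,0,0,0.5]]'; python3 -m creep '[[1,6,58,0,0,0,0.5],[1,6.5,58,0,0,0,0],[1,6.5,57.5,0,0,0,0],[1,7,57.5,0,0,0,0],[1,0,0,0,0,0,0]]'; python3 -c "
from h import *
w=wor(-52,-40);print(w)
plan((*w,75,4.3))
f=shot('wrist','w17.png')"
```

```text
time_s: 22.88
ee_pos: [474.2, 392.0, 234.3]
ee_rot: [-180.0, -0.0, 6.7]
force: [0.3, 0.6, -0.8]
gripper_width: 31.8
time_s: 23.38
ee_pos: [519.9, 161.8, 232.4]
ee_rot: [180.0, -0.0, 4.8]
force: [0.5, -0.2, -0.6]
gripper_width: 31.7
time_s: 24.0
ee_pos: [563.7, -68.4, 232.0]
ee_rot: [179.9, 0.0, 3.9]
force: [-0.1, 0.8, -0.5]
gripper_width: 31.6
[567.6 -63.6]
at [563.7 -68.4 232. ] [179.9   0.    3.9] F [-0.1  0.8 -0.5] w 31.6 t 24.0
  [C,1.4,-1.5,52.3,0,0,-0.1]
  [C,1.4,-1.5,52.3,0,0,-0.1]
  [C,1.4,-1.5,52.3,0,0,-0.1]
  --
```

View pics/w17.png

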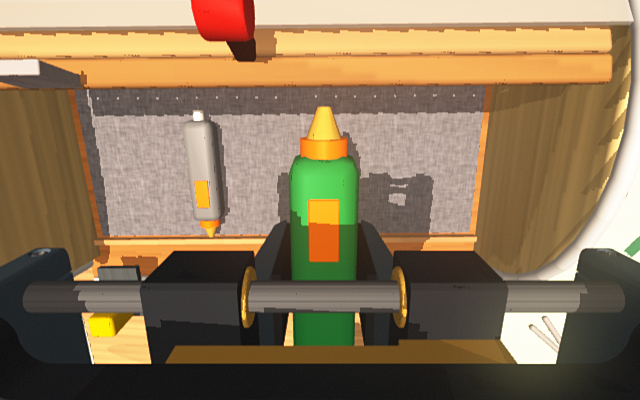

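```bash
python3 -m creep '[[1,3,-3,50,0,0,-0.4],[1,0,0,50,0,0,0],[1,0,0,50,0,0,0],[1,0,0,40,0,0,0],[1,0,0,0,0,0,0]]';python3 -m creep '[[1,0,0,10,0,0,0],[1,0,0,0,0,0,0],[1,0,0,0,0,0,0]]'
```

```text
time_s: 24.68
ee_pos: [563.4, -59.6, 39.8]
ee_rot: [-179.9, 0.4, 4.7]
force: [0.3, -0.4, -0.7]
gripper_width: 31.8
time_s: 25.05
ee_pos: [567.1, -61.5, 33.7]
ee_rot: [180.0, -0.1, 4.6]
force: [0.3, 0.2, -1.5]
gripper_width: 31.7
```

```bash
python3 -m creep '[[1,0,0,8,0,0,0],[1,0,0,4,0,0,0],[1,0,0,0,0,0,0]]';python3 -m creep '[[1,0,0,2,0,0,0],[1,0,0,0,0,0,0]]';python3 -m creep '[[1,0,0,1.5,0,0,0],[1,0,0,0,0,0,0]]'
```

```text
time_s: 25.42
ee_pos: [565.9, -61.5, 19.9]
ee_rot: [-180.0, 0.1, 4.6]
force: [0.6, -0.2, -0.8]
gripper_width: 31.6
time_s: 25.68
ee_pos: [566.5, -61.6, 18.5]
ee_rot: [180.0, -0.0, 4.6]
force: [0.8, -0.1, -0.8]
gripper_width: 31.9
time_s: 25.92
ee_pos: [566.5, -61.6, 18.5]
ee_rot: [180.0, -0.0, 4.6]
force: [-2.5, 0.0, 8.1]
gripper_width: 31.5
```

Contact; release and lift.

```bash
python3 -m creep '[[0.4,0,0,0,0,0,0],[0.4,0,0,0,0,0,0],[0.4,0,0,0,0,0,0]]';python3 -m creep '[[0.4,0,0,-30,0,0,0],[0.4,0,0,-60,0,0,0],[0.4,0,0,-60,0,0,0],[0.3,0,0,-60,0,0,0],[0.3,0,0,-10,0,0,0]]'; python3 -c "
from h import *
f=shot('wrist','w18.png');f=shot('top','t18.png')
plan((599,-381,235,19.3))"
```

```text
time_s: 26.3
ee_pos: [566.2, -61.5, 16.7]
ee_rot: [180.0, 0.0, 4.6]
force: [0.5, -0.3, -0.1]
gripper_width: 54.4
time_s: 26.92
ee_pos: [568.5, -61.8, 241.8]
ee_rot: [179.9, -0.5, 4.6]
force: [0.4, -0.4, -0.7]
gripper_width: 63.9
at [566.7 -61.6 237.9] [ 1.8e+02 -1.0e-01  4.6e+00] F [-0.3  0.4 -1. ] w 64.0 t 27.02
  [C,1.1,53.5,0.5,0,-0,-2.4]
  [C,-1.2,53.5,0.5,0,-0,-2.4]
  [C,-3.5,53.4,0.5,0,-0,-2.4]
  [C,-5.8,53.2,0.5,0,-0,-2.4]
  [C,-8,52.9,0.5,0,-0,-2.4]
  [C,-10.3,52.5,0.5,0,-0,-2.4]
  --
```

View pics/w18.png

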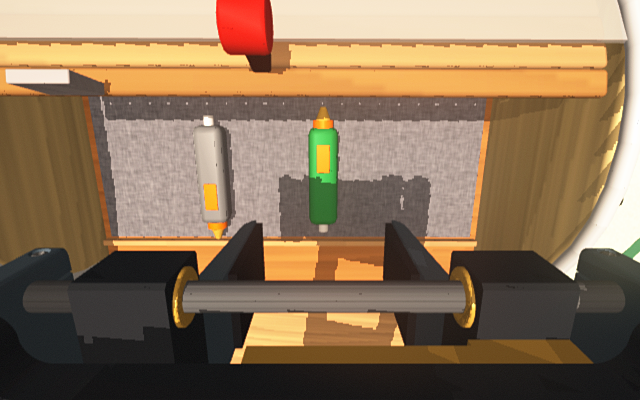

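View pics/t18.png

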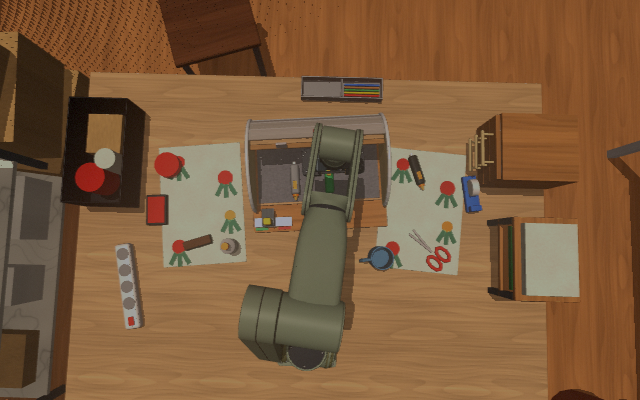

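Both pens flat on the floor; black unchanged at (417,172).

```bash
python3 -m creep '[[0.2,1,53.5,0,0,0,-2.5],[0.2,-1,53.5,0,0,0,-2.5],[0.2,-3.5,53.5,0,0,0,-2.5],[0.2,-6,53,0,0,0,-2.5],[0.2,-8,53,0,0,0,-2.5]]'; python3 -m creep '[[0.2,-10,52.5,0,0,0,-2.5],[0.2,0,0,30,0,0,0],[0.2,0,0,0,0,0,0]]'; python3 -c "
from h import *
f=shot('wrist','w19.png')
plan((599,-381,120,19.3))"
```

```text
time_s: 27.65
ee_pos: [592.8, -328.8, 233.5]
ee_rot: [-179.8, 0.2, 17.2]
force: [-0.1, 0.1, -0.1]
gripper_width: 73.3
time_s: 28.02
ee_pos: [597.3, -379.9, 200.9]
ee_rot: [-179.5, 0.4, 19.6]
force: [-0.5, 0.1, 0.2]
gripper_width: 72.9
at [ 598.4 -379.9  203.4] [-179.7    0.2   19.6] F [ 1.  -0.1  0.9] w 72.9 t 28.07
  [C,0.3,0.9,41.7,-0.2,0.1,0.2]
  [C,0.2,0.7,41.7,-0.2,0.1,0.2]
  --
```

View pics/w19.png

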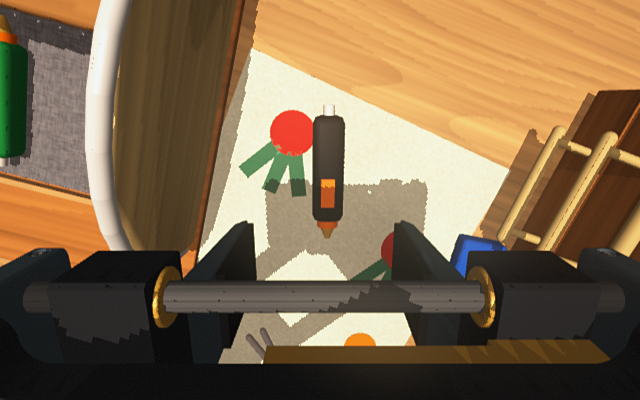

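```bash
python3 -c "
from h import *
f=grab_frame('wrist')
pen(f,(326,239),(329,104))
plan((598,-380,70,19.3))"
```

```text
nozzle [ 531.8 -405.2] stub [ 668.9 -359.1] len 144.6 ctr [ 605.2 -380.5] yaw -161.4
at [ 599.2 -380.   205.4] [-1.798e+02  1.000e-01  1.970e+01] F [-0.2 -0.1 -0.3] w 73.0 t 28.12
  [C,-0.3,-0,45.1,-0.1,0,0.1]
  [C,-0.3,-0.1,45.1,-0.1,0,0.1]
  [C,-0.4,-0.1,45.1,-0.1,0,0.1]
  --
```

```bash
python3 -m creep '[[0.4,2.5,2,45,0,0,0.8],[0.4,0,0,45,0,0,0],[0.4,0,0,45,0,0,0],[0.4,0,0,45,0,0,0],[0.4,0,0,0,0,0,0]]';python3 -m creep '[[0.4,0,0,9,0,0,0],[0.4,0,0,0,0,0,0]]'; python3 -c "
from h import *
f=shot('wrist','w20.png')
plan((602,-381,6,18.8))"
```

```text
time_s: 28.75
ee_pos: [600.9, -379.6, 24.1]
ee_rot: [-179.7, 0.3, 18.9]
force: [0.3, 0.9, -0.2]
gripper_width: 54.9
time_s: 29.0
ee_pos: [603.7, -382.2, 19.8]
ee_rot: [179.9, -0.1, 18.9]
force: [0.8, -0.1, -1.3]
gripper_width: 55.1
at [ 603.7 -382.3   19.9] [ 1.799e+02 -1.000e-01  1.890e+01] F [ 0.7 -0.1  0.2] w 55.0 t 29.05
  [C,-1.2,-1.8,13.9,0.1,-0.1,0.1]
  --
```

View pics/w20.png

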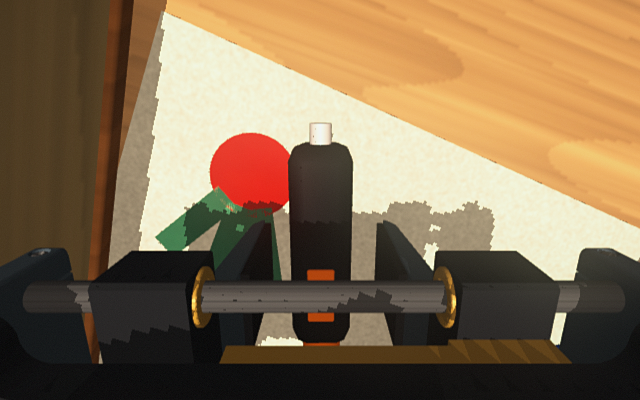

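```bash
python3 -m creep '[[0.4,3,-1.5,12,0,0,0],[1,0,0,0,0,0,0],[1,0,0,0,0,0,0],[1,0,0,0,0,0,0],[1,0,0,0,0,0,0]]' 30; python3 -m creep '[[1,0,0,0,0,0,0],[1,0,0,-15,0,0,0],[1,0,0,-15,0,0,0],[1,0,0,0,0,0,0]]'; python3 -c "
from h import *
w=wor(-52,-122);print(w)
plan((603,-381,235,18.9),(*w,235,4.3))"
```

```text
time_s: 29.68
ee_pos: [605.2, -379.6, 6.1]
ee_rot: [180.0, -0.0, 18.8]
force: [0.5, -0.2, -0.6]
gripper_width: 31.7
time_s: 30.18
ee_pos: [606.3, -380.2, 38.6]
ee_rot: [179.8, -0.2, 18.8]
force: [0.4, -0.3, -1.2]
gripper_width: 31.9
[ 573.8 -145.4]
at [ 606.3 -380.2   38.6] [179.8  -0.2  18.8] F [ 0.4 -0.3 -1.2] w 31.9 t 30.18
  [C,-0.7,0.1,-49.1,0.1,-0,-0]
  [C,-0.7,0,-49.1,0.1,-0,-0]
  [C,-0.8,-0,-49.1,0.1,-0,-0]
  [C,-0.8,-0,-49.1,0.1,-0,-0]
  --
  [C,12.2,-58.1,-0,0,-0,3.6]
  [C,8.4,-58.7,-0,0,-0,3.6]
  [C,4.7,-59.2,-0,0,-0,3.6]
  [C,0.9,-59.3,-0,0,-0,3.6]
  --
```

```bash
python3 -m creep '[[1,0,0,-50,0,0,0],[1,0,0,-50,0,0,0],[1,0,0,-50,0,0,0],[1,0,0,-46,0,0,0]]'; python3 -m creep '[[1,11.5,-58,0,0,0,3.5],[1,8,-58.5,0,0,0,3.5],[1,4,-59,0,0,0,3.5],[1,0.5,-59,0,0,0,3.8],[1,0,0,0,0,0,0]]';  python3 -c "
from h import *
w=wor(-52,-122);print(w)
plan((*w,75,4.3))
f=shot('wrist','w21.png')"
```

```text
time_s: 30.68
ee_pos: [604.9, -379.3, 233.9]
ee_rot: [180.0, -0.0, 18.8]
force: [0.1, -0.1, -1.3]
gripper_width: 31.7
time_s: 31.3
ee_pos: [572.2, -141.5, 232.4]
ee_rot: [-179.9, 0.0, 4.8]
force: [0.5, -1.1, -2.0]
gripper_width: 31.7
[ 573.8 -145.4]
at [ 572.2 -141.5  232.4] [-179.9    0.     4.8] F [ 0.5 -1.1 -2. ] w 31.7 t 31.3
  [C,0.4,1.4,52.5,-0,0,0.2]
  [C,0.4,1.4,52.5,-0,0,0.2]
  [C,0.4,1.3,52.5,-0,0,0.2]
  --
```

View pics/w21.png

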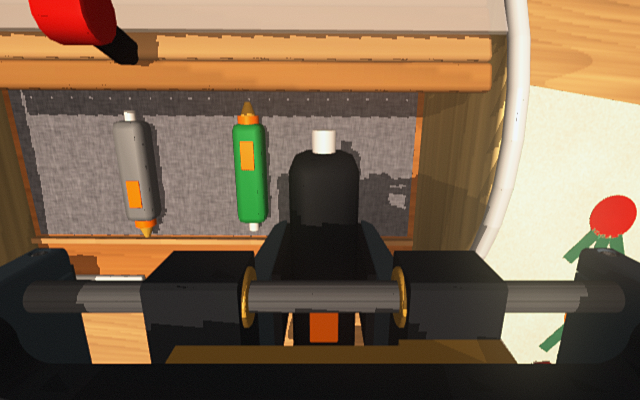

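```bash
python3 -m creep '[[1,0,3,50,0,0,0.4],[1,0,0,50,0,0,0],[1,0,0,50,0,0,0],[1,0,0,40,0,0,0],[1,0,0,0,0,0,0]]';python3 -m creep '[[1,0,0,10,0,0,0],[1,0,0,0,0,0,0],[1,0,0,0,0,0,0]]'; python3 -m creep '[[1,0,0,8,0,0,0],[1,0,0,3,0,0,0],[1,0,0,0,0,0,0]]'
```

```text
time_s: 31.98
ee_pos: [571.0, -149.1, 38.8]
ee_rot: [-179.9, 0.4, 4.1]
force: [-0.0, 0.0, -1.3]
gripper_width: 32.1
time_s: 32.35
ee_pos: [574.3, -148.6, 33.3]
ee_rot: [179.9, -0.1, 4.1]
force: [-0.2, 0.5, -0.5]
gripper_width: 31.9
time_s: 32.72
ee_pos: [573.1, -148.1, 20.5]
ee_rot: [-180.0, 0.0, 4.1]
force: [0.7, 0.2, -1.1]
gripper_width: 32.0
```

```bash
python3 -m creep '[[1,0,0,2,0,0,0],[1,0,0,0,0,0,0]]';python3 -m creep '[[1,0,0,1.5,0,0,0],[1,0,0,0,0,0,0]]'
```

```text
time_s: 32.98
ee_pos: [573.4, -148.2, 18.8]
ee_rot: [180.0, 0.0, 4.1]
force: [-0.3, 1.0, -0.5]
gripper_width: 32.0
time_s: 33.22
ee_pos: [573.7, -148.3, 18.0]
ee_rot: [180.0, -0.0, 4.1]
force: [-0.9, 1.0, 3.4]
gripper_width: 31.9
```

```bash
python3 -m creep '[[0.4,0,0,0,0,0,0],[0.4,0,0,0,0,0,0],[0.4,0,0,0,0,0,0]]';python3 -m creep '[[0.4,0,0,-30,0,0,0],[0.4,0,0,-60,0,0,0],[0.4,0,0,-60,0,0,0],[0.4,0,0,-60,0,0,0],[0.4,0,0,-34,0,0,0]]'; python3 -c "
from h import *
f=shot('wrist','w22.png');f=shot('top','t22.png')
plan((684.3,-14.3,262,4.2),(684.3,-14.3,200,4.2))"
```

```text
time_s: 33.6
ee_pos: [573.4, -148.3, 17.3]
ee_rot: [180.0, 0.0, 4.1]
force: [0.2, 0.2, 0.2]
gripper_width: 54.5
time_s: 34.22
ee_pos: [574.2, -148.5, 265.2]
ee_rot: [179.9, -0.3, 4.1]
force: [-0.2, 0.6, -0.2]
gripper_width: 54.9
at [ 575.4 -148.8  266.3] [179.8  -0.5   4.1] F [0.1 0.3 0.9] w 54.8 t 34.33
  [C,39.4,-42.1,1.7,0.1,-0.2,-0]
  [C,39.4,-42.1,1.6,0.1,-0.2,-0]
  [C,39.5,-42.1,1.5,0.1,-0.2,-0]
  --
  [C,0,-0,31,0,0,0]
  [C,0,-0,31,0,0,0]
  --
```

View pics/w22.png

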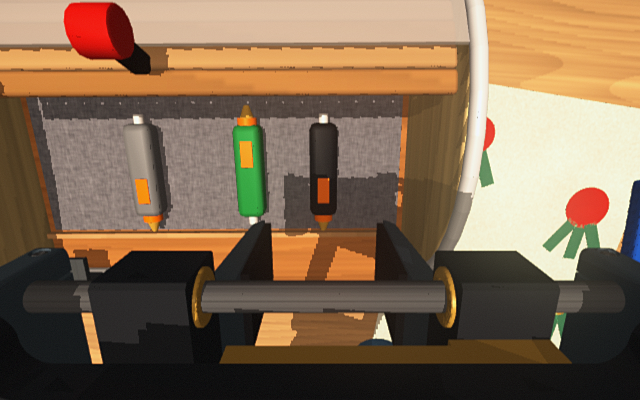

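View pics/t22.png

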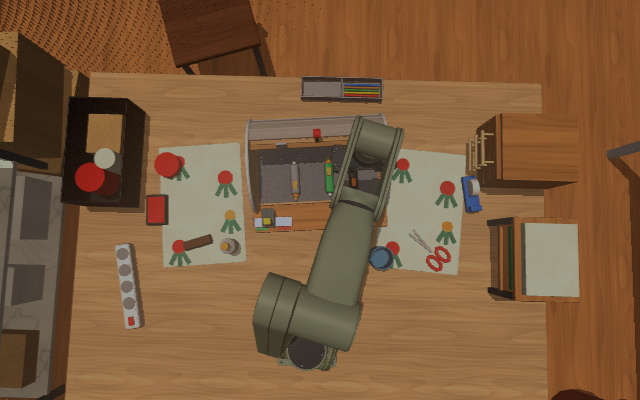

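```bash
python3 -m creep '[[0.3,38,-42,0,0,0,0],[0.3,38,-42,0,0,0,0],[0.3,38,-42,0,0,0,0],[0.3,0,0,0,0,0,0]]'; python3 -c "
from h import *
f=shot('wrist','w23.png');s=shot('scene','s23.png')
k=wor(61,0);print(k,proj(f,(*k,218)))
plan((684.3,-14.3,200,4.2))"
```

```text
time_s: 34.83
ee_pos: [679.0, -10.9, 258.3]
ee_rot: [-179.9, 0.2, 4.4]
force: [-0.1, -0.9, 0.5]
gripper_width: 63.7
[677.3 -15.2] (np.float64(330.6685730391127), np.float64(228.44035134914859))
at [677.4 -14.2 259.5] [180.    0.2   4.2] F [0.3 0.9 0. ] w 63.5 t 34.92
  [C,7.1,0.6,59.4,0,0.2,0]
  --
```

View pics/w23.png

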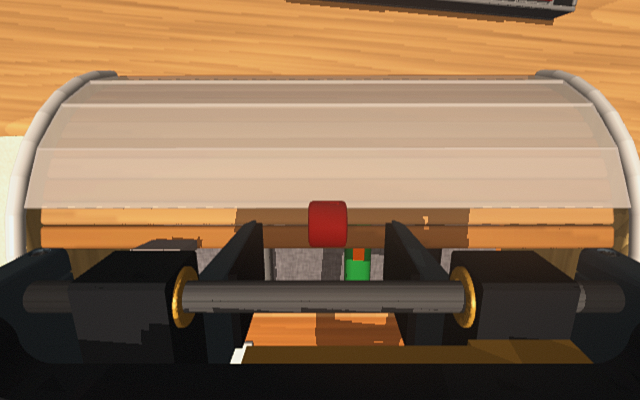

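```bash
python3 -m creep '[[0.3,3,0,30,0,0,0],[0.3,0,0,27,0,0,0],[0.6,0,0,0,0,0,0],[1,0,0,0,0,0,0],[1,0,0,0,0,0,0]]' 20; python3 -m creep '[[1,0,0,0,0,0,0],[1,0,0,0,0,0,0],[1,0,0,0,0,0,0]]'; python3 -c "
from h import *
p=np.radians(np.linspace(108.3,8,15)); x=-198*np.cos(p);z=198*np.sin(p)
for i in range(len(p)-1): print(round(np.degrees(p[i+1])),'[1,%.1f,0,%.1f,0,0,0]'%(x[i+1]-x[i],-(z[i+1]-z[i])))
f=shot('wrist','w24.png')"
```

```text
time_s: 35.55
ee_pos: [681.5, -14.6, 206.2]
ee_rot: [180.0, -0.2, 4.1]
force: [0.0, -0.3, -0.1]
gripper_width: 36.7
time_s: 35.92
ee_pos: [681.3, -13.1, 205.5]
ee_rot: [-179.9, -0.1, 4.2]
force: [-0.3, 4.3, 4.4]
gripper_width: 24.0
101 [1,-23.9,0,-6.3,0,0,0]
94 [1,-24.5,0,-3.3,0,0,0]
87 [1,-24.7,0,-0.2,0,0,0]
80 [1,-24.6,0,2.9,0,0,0]
72 [1,-24.0,0,6.0,0,0,0]
65 [1,-23.1,0,8.9,0,0,0]
58 [1,-21.8,0,11.7,0,0,0]
51 [1,-20.2,0,14.3,0,0,0]
44 [1,-18.2,0,16.7,0,0,0]
37 [1,-16.0,0,18.9,0,0,0]
29 [1,-13.5,0,20.7,0,0,0]
22 [1,-10.8,0,22.3,0,0,0]
15 [1,-8.0,0,23.4,0,0,0]
8 [1,-5.0,0,24.2,0,0,0]
```

View pics/w24.png

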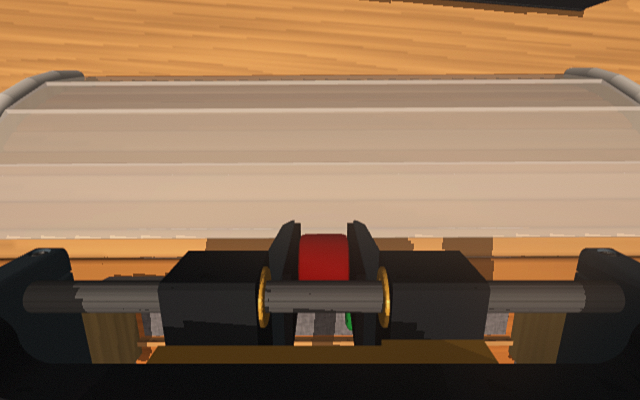

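```bash
python3 -m creep '[[1,-24,0,-6.3,0,0,0],[1,-24.5,0,-3.3,0,0,0],[1,-24.5,0,0,0,0,0],[1,0,0,0,0,0,0]]'; python3 -m creep '[[1,-24.5,0,3,0,0,0],[1,-24,0,6,0,0,0],[1,-23,0,9,0,0,0],[1,0,0,0,0,0,0]]'
```

```text
time_s: 36.48
ee_pos: [607.8, -18.8, 215.0]
ee_rot: [-180.0, -0.1, 4.2]
force: [-0.2, 4.9, 6.1]
gripper_width: 24.1
time_s: 36.98
ee_pos: [535.4, -24.5, 196.6]
ee_rot: [-180.0, 0.1, 4.2]
force: [-4.5, 4.6, 8.3]
gripper_width: 23.8
```

```bash
python3 -m creep '[[1,-22,0,11.7,0,0,0],[1,-20,0,14.3,0,0,0],[1,-18,0,16.7,0,0,0],[1,0,0,0,0,0,0]]'; python3 -m creep '[[1,-16,0,19,0,0,0],[1,-13.5,0,20.7,0,0,0],[1,-11,0,22.3,0,0,0],[1,0,0,0,0,0,0]]'
```

```text
time_s: 37.48
ee_pos: [474.4, -29.2, 152.1]
ee_rot: [180.0, 0.4, 4.2]
force: [-5.2, 2.7, 2.1]
gripper_width: 24.0
time_s: 37.98
ee_pos: [435.2, -32.2, 90.1]
ee_rot: [180.0, 0.3, 4.2]
force: [-3.4, 1.0, -2.0]
gripper_width: 23.8
```

```bash
python3 -m creep '[[1,-8,0,23.4,0,0,0],[1,-5,0,20,0,0,0],[1,0,0,0,0,0,0]]'; python3 -m creep '[[1,-0.5,0,4,0,0,0],[1,0,0,0,0,0,0]]';  python3 -m creep '[[1,0,0,4,0,0,0],[1,0,0,0,0,0,0]]'
```

```text
time_s: 38.35
ee_pos: [423.4, -33.2, 47.4]
ee_rot: [180.0, 0.2, 4.2]
force: [-3.9, 0.8, -2.7]
gripper_width: 23.6
time_s: 38.6
ee_pos: [422.9, -33.2, 44.3]
ee_rot: [180.0, 0.1, 4.2]
force: [-4.4, -0.3, -1.4]
gripper_width: 24.0
time_s: 38.85
ee_pos: [422.3, -33.3, 40.3]
ee_rot: [180.0, 0.2, 4.2]
force: [-5.6, -1.5, -0.7]
gripper_width: 23.8
```

```bash
python3 -m creep '[[1,0,0,3,0,0,0],[1,0,0,0,0,0,0]]'; python3 -c "
from h import *
f=shot('wrist','w25.png')"
```

```text
time_s: 39.1
ee_pos: [421.9, -33.3, 37.2]
ee_rot: [180.0, 0.2, 4.2]
force: [-7.2, -2.2, -0.7]
gripper_width: 23.7
```

View pics/w25.png

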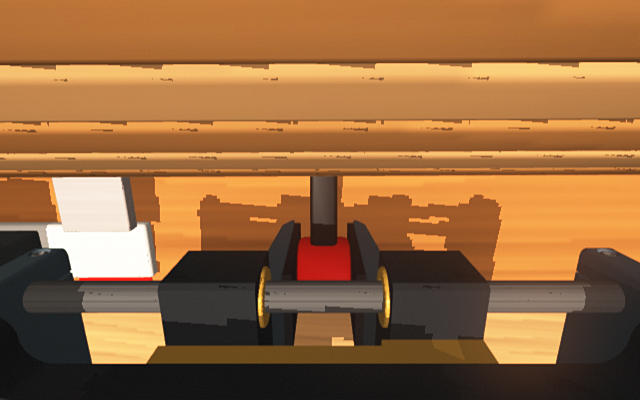

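```bash
python3 -m creep '[[1,1,0,3,0,0,0],[1,0,0,0,0,0,0]]'; python3 -m creep '[[1,1,0,2,0,0,0],[1,0,0,0,0,0,0]]'
```

```text
time_s: 39.4
ee_pos: [422.4, -33.3, 35.1]
ee_rot: [180.0, 0.3, 4.2]
force: [-10.1, -2.7, 8.9]
gripper_width: 24.4
time_s: 39.65
ee_pos: [423.5, -33.2, 33.9]
ee_rot: [180.0, 0.3, 4.2]
force: [-12.2, -1.6, 17.4]
gripper_width: 24.1
```

Stop felt (17 N). Release, lift, look at the knob and edge.

```bash
python3 -m creep '[[0.3,0,0,0,0,0,0],[0.3,0,0,0,0,0,0],[0.3,0,0,0,0,0,0],[0.3,0,0,0,0,0,0]]'; python3 -m creep '[[0.3,0,0,-40,0,0,0],[0.3,0,0,-60,0,0,0],[0.3,0,0,0,0,0,0]]'; python3 -c "
from h import *
f=shot('wrist','w26.png');f=shot('top','t26.png')
print(cab(unproj(f,0,0,0)))
plan((401,151.5,140,4.3),(401,151.5,60,4.3))"
```

```text
time_s: 40.15
ee_pos: [425.7, -32.7, 32.0]
ee_rot: [180.0, -0.0, 4.1]
force: [-0.0, 0.1, -0.3]
gripper_width: 61.0
time_s: 40.52
ee_pos: [428.7, -33.1, 135.9]
ee_rot: [179.9, -0.6, 4.1]
force: [0.1, -0.4, 0.3]
gripper_width: 63.9
[ 695.1 1187.3]
at [425.2 -32.7 132.1] [ 1.8e+02 -1.0e-01  4.1e+00] F [-0.9  0.3 -0.8] w 63.8 t 40.62
  [C,-2.7,-46.4,-2,0,-0,-0]
  [C,-2.7,-46.4,-2,0,-0,-0]
  [C,-2.6,-46.4,-2,0,-0,-0]
  [C,-2.6,-46.4,-2,0,-0,-0]
  --
  [C,0,-0,40,0,0,0]
  [C,0,-0,40,0,0,0]
  --
```

View pics/w26.png

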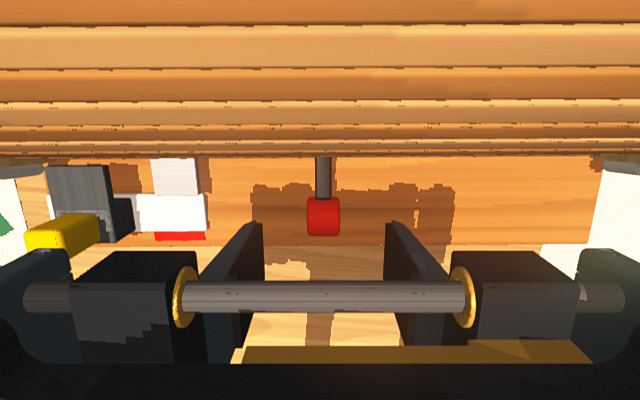

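Shutter is down, same look as at the start (knob at (323,215)). Now to the lock.

```bash
python3 -m creep '[[0.2,-3,-46,0,0,0,0],[0.2,-3,-46,0,0,0,0],[0.2,-3,-46,0,0,0,0],[0.2,-3,-46,0,0,0,0],[0.2,0,0,0,0,0,0]]'; python3 -c "
from h import *
f=shot('wrist','w27.png')
plan((401,151.5,60,4.3))"
```

```text
time_s: 41.25
ee_pos: [398.4, 151.8, 130.2]
ee_rot: [180.0, 0.2, 4.4]
force: [0.3, 0.3, -0.3]
gripper_width: 73.2
at [398.6 150.4 130.3] [179.9   0.2   4.3] F [0.1 0.6 0.8] w 73.1 t 41.3
  [C,1.4,-0.5,35.2,0,0.1,0]
  [C,1.3,-0.5,35.2,0,0.1,0]
  --
```

View pics/w27.png

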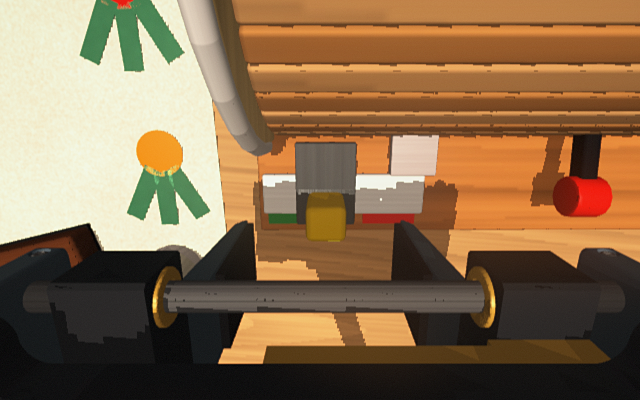

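```bash
python3 -m creep '[[0.2,1,0,35,0,0,0],[0.2,1,0,33,0,0,0],[0.5,0,0,0,0,0,0],[1,0,0,0,0,0,0],[1,0,0,0,0,0,0]]' 20; python3 -m creep '[[1,0,0,0,0,0,0],[1,0,0,0,0,0,0],[1,0,0,0,0,0,0],[1,0,0,0,0,0,0]]'
```

```text
time_s: 41.92
ee_pos: [402.9, 150.0, 65.0]
ee_rot: [-180.0, -0.1, 4.1]
force: [0.1, -0.9, -0.4]
gripper_width: 46.1
time_s: 42.42
ee_pos: [402.2, 150.3, 64.4]
ee_rot: [-180.0, -0.1, 4.2]
force: [-0.7, 0.1, 5.1]
gripper_width: 26.0
```

```bash
python3 -m creep '[[1,0,15,0,0,0,0],[1,0,15,0,0,0,0],[1,0,14,0,0,0,0],[1,0,8,0,0,0,0],[1,0,0,0,0,0,0]]'; python3 -m creep '[[1,0,4,0,0,0,0],[1,0,0,0,0,0,0]]';python3 -m creep '[[1,0,4,0,0,0,0],[1,0,0,0,0,0,0]]';python3 -m creep '[[1,0,3,0,0,0,0],[1,0,0,0,0,0,0]]'
```

```text
time_s: 43.05
ee_pos: [406.3, 97.6, 64.4]
ee_rot: [180.0, -0.1, 4.2]
force: [-0.3, -1.9, 6.5]
gripper_width: 26.0
time_s: 43.3
ee_pos: [406.6, 94.2, 64.4]
ee_rot: [180.0, -0.1, 4.2]
force: [-0.4, -0.4, 5.6]
gripper_width: 25.9
time_s: 43.55
ee_pos: [406.8, 90.8, 64.4]
ee_rot: [-179.9, -0.1, 4.1]
force: [-1.4, 2.6, 5.6]
gripper_width: 25.7
time_s: 43.8
ee_pos: [406.9, 90.4, 64.4]
ee_rot: [-179.6, -0.1, 3.9]
force: [-1.4, 16.2, 4.8]
gripper_width: 26.3
```

```bash
python3 -m creep '[[0.3,0,0,0,0,0,0],[0.3,0,0,0,0,0,0],[0.3,0,0,0,0,0,0],[0.3,0,0,0,0,0,0]]'; python3 -m creep '[[0.2,0,0,-30,0,0,0],[0.2,0,0,-50,0,0,0],[0.2,0,0,-50,0,0,0],[0.2,0,0,0,0,0,0]]'; python3 -c "
from h import *
f=shot('wrist','w28.png')"; python3 -m creep '[[0,-20,50,0,0,0,0],[0,-20,50,0,0,0,0],[0,-20,50,0,0,0,0],[0,0,50,0,0,0,0],[0,0,50,0,0,0,0]]'; python3 -m creep '[[0,0,60,0,0,0,0],[0,-30,50,0,0,0,0],[0,-30,50,0,0,0,0],[0,-40,45,0,0,0,0],[0,-40,40,0,0,0,0]]';python3 -m creep '[[0,0,0,0,0,0,0],[0,0,0,0,0,0,0]]'; python3 -c "
from h import *
f=shot('top','t28.png');f=shot('scene','s28.png')"
```

```text
time_s: 44.3
ee_pos: [406.3, 87.0, 63.8]
ee_rot: [180.0, 0.0, 4.1]
force: [0.7, 0.2, -0.4]
gripper_width: 62.6
time_s: 44.8
ee_pos: [409.0, 87.6, 197.5]
ee_rot: [-180.0, -0.5, 4.1]
force: [0.5, 0.3, -0.8]
gripper_width: 73.1
time_s: 45.48
ee_pos: [363.3, -167.6, 192.4]
ee_rot: [-179.9, 0.1, 4.1]
force: [1.2, -0.2, -0.1]
gripper_width: 91.3
time_s: 46.1
ee_pos: [240.8, -421.6, 191.9]
ee_rot: [-179.8, 0.1, 4.1]
force: [1.5, -0.4, 0.4]
gripper_width: 91.0
time_s: 46.35
ee_pos: [242.3, -419.9, 192.5]
ee_rot: [-179.8, 0.1, 4.1]
force: [0.2, -0.4, -0.1]
gripper_width: 91.3
```

View pics/w28.png

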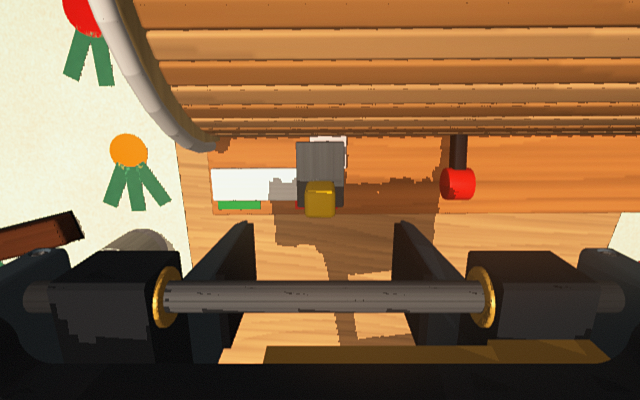

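View pics/t28.png

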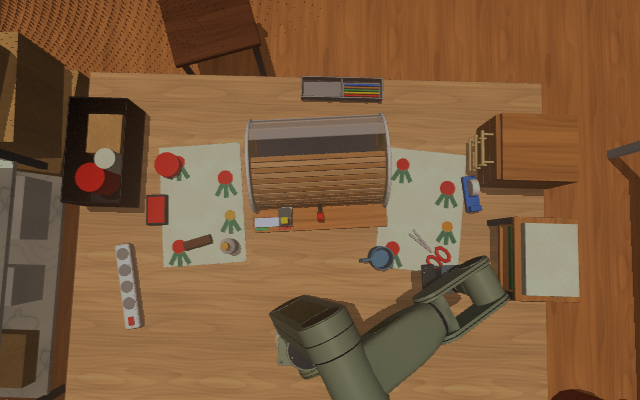

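View pics/s28.png

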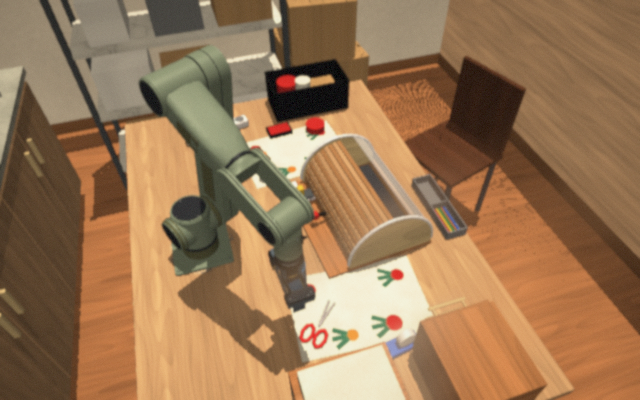

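```bash
python3 -c "
from workcell import job_done,state
print(state()['force']); print(job_done())"
```

```text
[ 0.67927551 -0.27574062 -0.23389027]
the job is handed in; nothing more can be done
None
```

The job is done and handed in at about 46 s of the 210 s limit. I worked in the order you asked:

1. **Unlock:** I slid the lock to its free end stop, with 18 N felt at the stop.
2. **Open:** I rolled the shutter up, and it stayed open by itself.
3. **Pens:** I laid the three pens on the table (grey, green and black) flat and side by side on the cabinet floor. The blue pen was not there.
4. **Close:** I rolled the shutter down until it met its stop at 17 N.
5. **Lock:** I slid the lock home by 60 mm, with 16 N felt at the red end stop.

The last pictures show:
- The shutter is down and the lock is at the red end.
- There are no pens left on the table, and the other craft things look unmoved. The mug handle and the scissors were partly hidden by the arm in some views.
- The robot is clear of everything.

I saw the pens flat and separate in the last picture before closing, but not after, because the shutter covers them. One measurement put the grey pen's nozzle tip at the front strip. Its measured length came out 5 mm too long, and later views showed the pen flat and clear of the strip. I noticed no knocked pen and no slackened grip.

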